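# Hang the rinsed sample bottles on the drying rack

### The arm

A 7-joint arm with a two-finger parallel gripper is mounted at the origin on the work surface. World frame = base frame: x ahead of the robot, y to its left, z up, the work surface at z = 0. Lengths are in m, angles in rad, forces in N, time in s.
With the tool pointing down it reaches from about 0.4 to 0.85 m from the base axis. Payload 10.4 kg.
Tool frame: the origin (TCP) lies at the very end of the fingers, on their centre line; the grasp point (between the pads) lies behind it (manip.grasp_offset is the z of the grasp point in the tool frame, in m); z points along the fingers, y is the line along which they close (so a half turn about z gives the same grasp; the last joint's range is limited). The gripper opens to 87 mm and grips with 3 to 60 N. Pads are 19 mm wide; open, the fingers measure 117 mm over their backs; the gripper's body (75 mm by 190 mm) begins 51 mm behind the grasp point.
Start: joints at [1.256, 0.332, -0.065, 1.46, 0.022, 1.35, -0.088], TCP at [0.18, -0.599, 0.223] pointing down, gripper open.
Joint ranges: [-2.6, 2.6], [-0.5, 2.12], [-1.47, 1.34], [0.16, 2.42], [-1.27, 4.41], [0.06, 2.06], [-2.6, 2.6]. Speed limits (rad/s): [2.22, 2.22, 2.79, 2.79, 3.14, 3.14, 3.14].

### API

Orientations are given as [roll, pitch, yaw] about the fixed x, y, z axes, in that order (R = Rz(yaw) Ry(pitch) Rx(roll)).
In Python, from bench import manip gives the robot as it stands.
- The arm moves only by the tool jog_arm, never from a script. Its argument "rows" is a list of rows, each a list of 7 numbers: the shift along the tool's x, y, z in mm, then the turn, a rotation vector about the tool's x, y, z in rad, then the closure, from 0 (fully open) to 1 (shut). In form: [[x, y, z, wx, wy, wz, fingers], ...]. A call has 1 to 20 rows; each row is the pose to reach, as a shift and turn from the pose commanded when the call began, along the tool's axes at that moment; what a row does not reach only later rows make up. A row lasts 1/12 s, in which the tool goes at most 41.7 mm and 7.16 degrees, less where a joint would pass 70% of its speed; a pose out of reach is approached as far as the arm can. A call with a gripper value outside its range is refused whole. The fingers move at their own pace and stop on an object; the grip force is fixed at half the most. Time passes only in rows, so rows that repeat a pose let the fingers close. It gives the time, the measured TCP pose, the force, the opening and the grip force at its end, in the units of the state.
- manip.state(): the state, without advancing time (a new reading comes with each control period).
- manip.snapshot(name): name is "scene" or "top"; returns the picture (480x640x3 uint8, red, green, blue); there is no depth.
- manip.get_calibration(name): a dict with "K" (3x3 intrinsics, pixels), "R" (3x3) and "t" (3): a world point X has camera coordinates R X + t. Camera axes: x right, y down, z forward; pixel columns grow to the right and rows downward; lengths in m; the calibration is good to about 2 mm. A picture is of the moment at which its call begins. get_calibration takes no time and is no camera call.
- manip.close_job(): hands the job in; it is judged then, once.
The state is a dict: "clock": time; "qpos": joint angles; "dq": joint speeds; "joint_efforts": joint torques, N m; "tcp_pos": TCP position; "tcp_rot": TCP orientation; "force": force on the tool from outside, world axes, zero at the start; "wrist_torque": the same for the moment, N m; "width": finger opening in m; "grip_force": force on a finger pad.
Only numpy, scipy, OpenCV 4.12 (cv2) and the standard library are available. Lean on these libraries where they do the work, as an engineer would, in place of code of your own. Each camera call takes 0.05 s, during which the arm holds its last target. There are 200 camera calls.

### The job

Hang the two rinsed square sample bottles that lie on the drainer mat upside down on the two empty pegs of the drying rack, one on each, with the peg up inside the bottle and the mouth rim resting flat on the ribs at the peg's foot. Set them down gently rather than dropping them, and do not disturb the glass beakers already drying or the other things on the bench.

Things in the scene. Friction and masses are not known exactly. Their poses are not given: they have to be found in the camera images.
- bottle_a_center (a point): One of two identical square milky-white wide-mouth plastic bottles, open, empty, about 50 g, 115 mm long, lying on a side face. Body 54 x 54 mm with flat sides, 86 mm long, then shoulder and round neck. This point: its centre, half-way along its axis, 27 mm above the mat at the start. x axis: from base (face at -57.5 mm) to mouth (shoulder from +28.5 mm, rim at +57.5 mm); y, z: square to the flat sides; z up at the start.
- bottle_a_rim (a point): Centre of the mouth rim of that bottle, at the end of its round neck (40 mm outside diameter, 31 mm bore, about 29 mm long with the shoulder). Same axes as the bottle's centre (x out of the mouth). Inside, the bottle is 112 mm deep.
- bottle_b_center (a point): The other of two identical square milky-white wide-mouth plastic bottles, open, empty, about 50 g, 115 mm long, lying on a side face. Body 54 x 54 mm with flat sides, 86 mm long, then shoulder and round neck. This point: its centre, half-way along its axis, 27 mm above the mat at the start. x axis: from base (face at -57.5 mm) to mouth (shoulder from +28.5 mm, rim at +57.5 mm); y, z: square to the flat sides; z up at the start.
- bottle_b_rim (a point): Centre of the mouth rim of that bottle, at the end of its round neck (40 mm outside diameter, 31 mm bore, about 29 mm long with the shoulder). Same axes as the bottle's centre (x out of the mouth). Inside, the bottle is 112 mm deep.
- rack: White drying rack: a drip tray 225 mm (its x) by 355 mm (its y), lip 20 mm high, fixed on the bench, with six blue upright pegs in two rows of three (rows at x = -55 and +55 mm, +x being farther from the robot; places at y = -120, 0, +120 mm). Four pegs carry a glass beaker, two are empty. Origin: centre of its underside, on the bench; z up.
- peg5_seat (a point): One of the two EMPTY pegs (which two of the six places varies): a blue post 18 mm in diameter with rounded tip, on a cross of four upright ribs, 66 mm from end to end. This point: on the peg's axis, level with the rib tops, where an inverted bottle's rim comes to rest, 22 mm above the bench. z up; the post rises 58 mm above this point.
- peg6_seat (a point): The other of the two EMPTY pegs (which two of the six places varies): a blue post 18 mm in diameter with rounded tip, on a cross of four upright ribs, 66 mm from end to end. This point: on the peg's axis, level with the rib tops, where an inverted bottle's rim comes to rest, 22 mm above the bench. z up; the post rises 58 mm above this point.
- beaker1_center (a point): Glass beaker, 50 mm in diameter, 70 mm tall, already drying mouth down over a peg of the rack (so its top is 92 mm above the bench). This point is its centre, half-way up; z up.
- beaker2_center (a point): Glass beaker, 50 mm in diameter, 70 mm tall, already drying mouth down over a peg of the rack (so its top is 92 mm above the bench). This point is its centre, half-way up; z up.
- beaker3_center (a point): Glass beaker, 50 mm in diameter, 70 mm tall, already drying mouth down over a peg of the rack (so its top is 92 mm above the bench). This point is its centre, half-way up; z up.
- beaker4_center (a point): Glass beaker, 50 mm in diameter, 70 mm tall, already drying mouth down over a peg of the rack (so its top is 92 mm above the bench). This point is its centre, half-way up; z up.
- mat: Blue-grey drainer mat 340 x 380 mm, 3 mm thick, fixed on the bench; the bottles lie on it. Origin at the centre of its underside; x away from the robot, y to its left. In this frame a fixed black instrument, 160 mm high, fills x -500 to -230, y 285 to 540 mm, and a fixed grey balance, 100 mm high, x -135 to 65, y -1060 to -755 mm.
- cap_1_center (a point): Black screw cap of a bottle, 47 mm in diameter, 19 mm high, lying on the mat. This point is its centre.
- cap_2_center (a point): Black screw cap of a bottle, 47 mm in diameter, 19 mm high, lying on the mat. This point is its centre.
- vial_center (a point): Small capped glass vial standing on the bench, 28 mm in diameter, 62 mm tall. This point is its centre.
- wash_bottle_center (a point): White squeeze wash bottle standing on the bench, 72 mm in diameter, 170 mm to the top of its cap, bent spout to 215 mm high reaching 90 mm along its own -x. This point is on its axis, 85 mm above the bench.
Things that resemble listed ones, but are neither listed nor needed, are in the scene too. Leave any orange or purple look-alike of the part that bears bottle_b_center alone.

How it is judged:
By the outcome, as a careful person would: the job done as asked, in the order asked, and still so for the second after the job is handed in, with the robot touching nothing.
It also fails if it takes over 67 s, if anything falls off the work surface, if the arm or the gripper's body presses on something with over 40 N, if the wrist force passes 120 N, or if a joint passes its speed limit or range.

## Working session

There is one attempt and no reset: what is moved stays moved. The work goes in short steps, Python scripts to look and compute and a tool call to move; the robot and the scene stay as the last step left them, time stands still between calls to the robot, and variables do not carry over. Pictures are saved under pics/ and viewed, at most 12 in all, crops included, and the job is handed in when it is done.

Besides the shell and the picture viewer there is one more tool, called after ">>>" as a command line: name --pt "numbers of a row" for each row, then --argument value for the rest. jog_arm: Moves the arm, as the interface text tells. Its arguments: {"type":"object","properties":{"rows":{"type":"array"}},"required":["rows"]}

```bash
mkdir -p pics; ls; python3 - <<'E'
from bench import manip
import cv2
for n in("scene","top"):
    cv2.imwrite(f"pics/{n}0.png",manip.snapshot(n)[:,:,::-1]); c=manip.get_calibration(n); print(c)
s=manip.state(); print(s, manip.grasp_offset)
E
```

```text
pics
{'K': array([[472.07342276,   0.        , 319.06497845],
       [  0.        , 472.07342276, 239.74947903],
       [  0.        ,   0.        ,   1.        ]]), 'R': array([[-0.05956222,  0.99814727, -0.01242455],
       [ 0.70385501,  0.03316855, -0.70956887],
       [-0.70784212, -0.05100858, -0.70452654]]), 't': array([-0.12003446, -0.28820532,  1.45697443])}
{'K': array([[547.15090688,   0.        , 315.32777491],
       [  0.        , 547.15090688, 241.26954909],
       [  0.        ,   0.        ,   1.        ]]), 'R': array([[ 0.02496146, -0.99965005,  0.00875775],
       [-0.98496406, -0.0260909 , -0.17077783],
       [ 0.17094657, -0.0043632 , -0.98527064]]), 't': array([0.13310384, 0.5314245 , 1.50353642])}
{'clock': 0.1, 'qpos': array([ 1.2563877 ,  0.33280212, -0.06466748,  1.46085646,  0.02160017,
        1.34989033, -0.08847502]), 'dq': array([-8.46387969e-04, -1.38357372e-03,  9.26132281e-04, -3.65527362e-03,
        1.64067648e-04,  3.76078942e-05, -1.06443524e-04]), 'joint_efforts': array([ 6.53764218e-04, -6.24545074e+01,  2.42129713e-02, -3.90718746e+01,
       -6.14912342e-02,  3.66231753e-02,  4.31723743e-05]), 'tcp_pos': array([ 0.17968243, -0.5982564 ,  0.22183792]), 'tcp_rot': array([-3.14033333e+00,  6.75111983e-05,  2.91822149e-01]), 'force': array([ 1.05921338,  0.20259263, -0.15050434]), 'wrist_torque': array([-0.01410338, -0.00132469, -0.01617867]), 'grip_force': 0.0, 'width': 0.08714600657963063} -0.0187
```

View pics/top0.png

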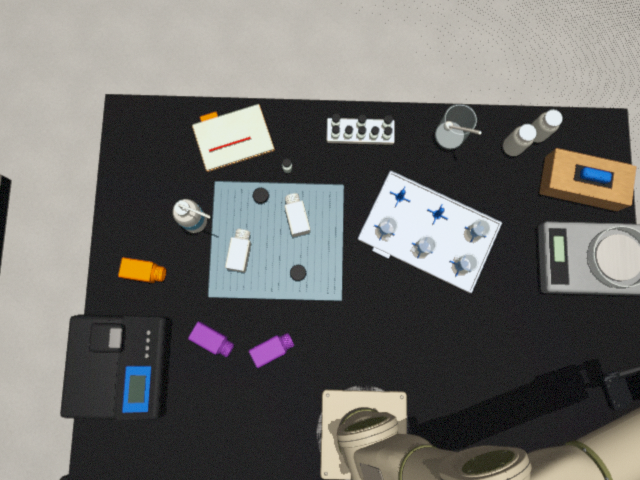

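View pics/scene0.png

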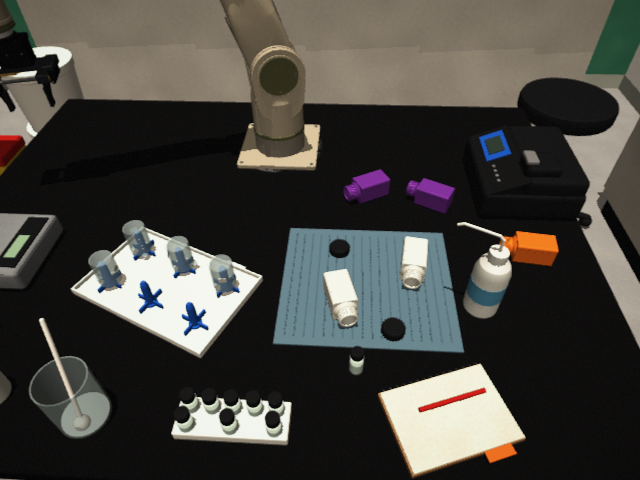

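The top view shows the bottles at about (297,215) and (238,250), both mouths pointing up (+x). The empty pegs are at about (400,195) and (438,212). In the scene view the pegs are at (149,295) and (194,318). Next I'll enlarge these areas.

```bash
python3 - <<'E'
import cv2,numpy as np
t=cv2.imread("pics/top0.png");s=cv2.imread("pics/scene0.png")
def crop(im,x,y,w,h,k):
    c=cv2.resize(im[y:y+h,x:x+w],None,fx=k,fy=k,interpolation=cv2.INTER_CUBIC)
    for i in range(0,w,10):
        cv2.line(c,(i*k,0),(i*k,6 if i%50 else 14),(0,255,0),1)
    for i in range(0,h,10): cv2.line(c,(0,i*k),(6 if i%50 else 14,i*k),(0,255,0),1)
    return c
cv2.imwrite("pics/c1.png",np.vstack([np.hstack([crop(t,220,180,100,100,3),crop(t,355,165,150,100,3)]),np.hstack([crop(s,320,230,120,100,3),crop(s,80,230,130,100,3)])]))if 0 else None
a=crop(t,220,185,100,100,4);b=crop(t,380,180,80,100,4);cv2.imwrite("pics/c1.png",np.hstack([a[:,:],b]))
a=crop(s,320,230,120,100,4);b=crop(s,130,275,80,65,4);b=cv2.copyMakeBorder(b,0,400-b.shape[0],0,0,cv2.BORDER_CONSTANT);cv2.imwrite("pics/c2.png",np.hstack([a,b]))
E
```

```text
(no output)
```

View pics/c1.png

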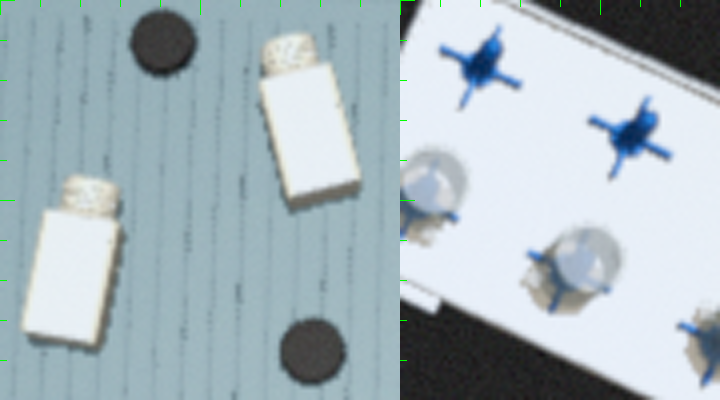

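View pics/c2.png

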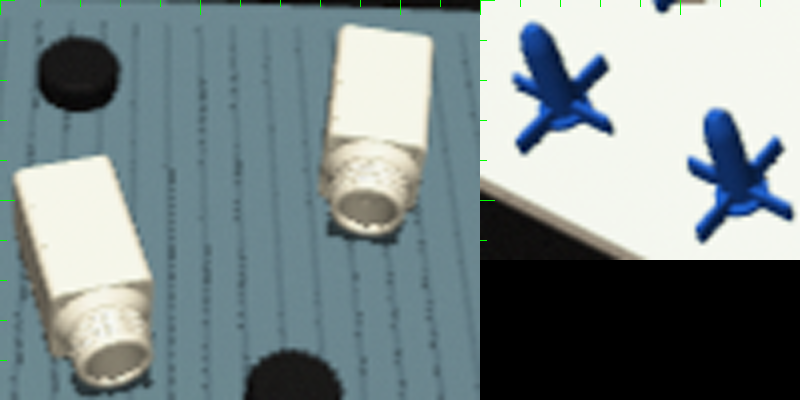

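```bash
cat > h.py <<'E'
import numpy as np
from bench import manip
C={n:manip.get_calibration(n) for n in("scene","top")}
def back(n,uv,z):
    c=C[n];d=c["R"].T@np.linalg.inv(c["K"])@np.r_[uv,1];o=-c["R"].T@c["t"];return (o+d*(z-o[2])/d[2])[:2]
def cr(uv,off,org): return (np.array(uv)+.5-np.array([off,0]))/4-.5+org
E
python3 - <<'E'
from h import *
np.set_printoptions(precision=4,suppress=True)
T=[220,185];S=[320,230];P=[380,180];Q=[130,275]
def box(n,pts,org):
    p=np.array([back(n,cr(q,0,org),.057) for q in pts]) # sh-left, sh-right, base-right, base-left (around)
    ce=p.mean(0);ax=(p[0]+p[1]-p[2]-p[3])/2;L=np.linalg.norm(ax);y=np.arctan2(ax[1],ax[0])
    w=[np.linalg.norm(p[0]-p[1]),np.linalg.norm(p[2]-p[3])]
    print(n,"body c",ce,"yaw",y,"L",L,"w",w)
box("top",[(262,83),(330,64),(358,182),(291,195)],T)
box("scene",[(150,280),(53,299),(15,172),(106,156)],S)
box("top",[(45,210),(119,219),(99,344),(22,330)],T)
box("scene",[(425,150),(330,135),(341,27),(432,38)],S)
for n,off,org,pts in [("top",400,P,[(442,49),(520,86),(498,30),(462,106)]),("scene",480,Q,[(692,162),(790,215),(779,145),(702,236)]),("top",400,P,[(590,121),(669,157),(648,100),(613,176)]),("scene",480,Q,[(518,80),(610,130),(603,62),(522,148)])]:
    p=np.array([back(n,cr(q,off,org),.022) for q in pts]);d=p[0]-p[1]
    print(n,"peg",p.mean(0),np.linalg.norm(p[0]-p[1]),np.linalg.norm(p[2]-p[3]),"dir",np.arctan2(d[1],d[0]))
for q in[(386,228),(425,246),(462,265),(478,230)]: print(back("top",q,.09))
print("wash",back("top",(188,210),.17),"vial",back("top",(287,163),.06), [back("top",q,.022) for q in[(390,174),(500,221),(472,290),(359,237)]])
print([back("top",q,.02) for q in[(261,195),(298,272)]])
E
```

```text
top body c [0.5932 0.1998] yaw 0.26802909358975874 L 0.08565860451667849 w [np.float64(0.050186221422691364), np.float64(0.04804758765819135)]
scene body c [0.5942 0.1997] yaw 0.2773700709384636 L 0.0868417220381887 w [np.float64(0.05086581686945235), np.float64(0.05041568880019434)]
top body c [0.4854 0.3634] yaw -0.12308763112379553 L 0.08747920813779135 w [np.float64(0.05241482726324464), np.float64(0.054577037008729345)]
scene body c [0.4858 0.3649] yaw -0.14118931102822452 L 0.0865658518625271 w [np.float64(0.051120994363183014), np.float64(0.05166988685180395)]
top peg [ 0.6708 -0.0964] 0.06269700114810525 0.06355777021208106 dir 1.13872810328862
scene peg [ 0.6753 -0.0945] 0.06571174061878225 0.06313133563802477 dir -2.0432932134032087
top peg [ 0.6209 -0.205 ] 0.06241951756553421 0.06292417335864899 dir 1.154806333205584
scene peg [ 0.6263 -0.2029] 0.06722519737274446 0.06421588700064437 dir -2.0428918495634454
[ 0.5624 -0.0473]
[ 0.5148 -0.1547]
[ 0.4649 -0.2555]
[ 0.5636 -0.3018]
wash [0.5804 0.4828] vial [0.7512 0.2338] [array([ 0.7383, -0.0678]), array([ 0.6057, -0.3874]), array([ 0.4034, -0.3012]), array([0.5476, 0.0212])]
[array([0.6649, 0.3085]), array([0.4421, 0.1937])]
```

```bash
cat >> h.py <<'E'
from scipy.spatial.transform import Rotation as Ro
Z=np.array([0,0,1.]);TH=np.radians(50)
def frame(y,z): return Ro.from_matrix(np.c_[np.cross(y,z),y,z])
def pick(psi,th=TH):
    m=np.array([np.cos(psi),np.sin(psi),0]);n=np.array([-m[1],m[0],0]);return frame(n,m*np.cos(th)-Z*np.sin(th))
def place(f,th=TH):
    m=np.array([np.cos(f),np.sin(f),0]);n=np.array([-m[1],m[0],0]);return frame(-n,m*np.sin(th)-Z*np.cos(th))
def tcp(G,R,back=0,up=0): return np.asarray(G)+R.as_matrix()[:,2]*(.0187-back)+Z*up
def row(p,R,cur=None):
    s=manip.state();p0,R0=cur or (s["tcp_pos"],Ro.from_euler("xyz",s["tcp_rot"]))
    return np.r_[np.round(1000*R0.inv().apply(p-p0),1),np.round((R0.inv()*R).as_rotvec(),4)].tolist()
def grasp(c,psi,z=.030): return np.r_[np.array(c)-.016*np.array([np.cos(psi),np.sin(psi)]),z]
A=dict(G=grasp((.5937,.1998),.272),psi=.272);B=dict(G=grasp((.4856,.3642),-.132),psi=-.132)
def show():
    s=manip.state();print({k:np.round(s[k],3).tolist() for k in("clock","qpos","tcp_pos","tcp_rot","force","width","grip_force")})
E
python3 - <<'E'
from h import *
R=pick(A["psi"]);p=tcp(A["G"],R,.10,.12);print(p,row(p,R),row(tcp(A["G"],R,.10),R))
E
```

```text
[0.52795086 0.18146174 0.21227941] [557.9, -646.5, 10.3, -1.0684, -0.0124, -2.935] [557.9, -646.4, 130.3, -1.0684, -0.0124, -2.935]
```

>>> jog_arm --pt "390 -350 -30 0 0 -1.5 0" --pt "390 -350 -30 0 0 -1.5 0" --pt "390 -350 -30 0 0 -1.5 0" --pt "390 -350 -30 0 0 -1.5 0" --pt "390 -350 -30 0 0 -1.5 0" --pt "390 -350 -30 0 0 -1.5 0" --pt "390 -350 -30 0 0 -1.5 0" --pt "390 -350 -30 0 0 -1.5 0" --pt "390 -350 -30 0 0 -1.5 0" --pt "390 -350 -30 0 0 -1.5 0" --pt "390 -350 -30 0 0 -1.5 0" --pt "390 -350 -30 0 0 -1.5 0" --pt "390 -350 -30 0 0 -1.5 0" --pt "390 -350 -30 0 0 -1.5 0"

```text
clock: 1.27
tcp_pos: [0.4551, -0.1453, 0.2529]
tcp_rot: [3.14, -0.001, 1.801]
force: [0.3, -0.5, 0.1]
width: 0.0873
grip_force: 0.0
```

```bash
python3 - <<'E'
from h import *
show()
R=pick(A["psi"]);p=tcp(A["G"],R,.10,.12);print(p,row(p,R),row(tcp(A["G"],R,.10),R))
E
```

```text
{'clock': 1.267, 'qpos': [0.803, 0.021, -0.59, 1.762, 0.011, 1.361, 0.441], 'tcp_pos': [0.455, -0.145, 0.253], 'tcp_rot': [3.14, -0.001, 1.801], 'force': [0.321, -0.543, 0.132], 'width': 0.087, 'grip_force': 0.0}
[0.52795086 0.18146174 0.21227941] [301.5, 145.3, 41.2, -0.5588, -0.537, -1.5414] [301.4, 145.1, 161.2, -0.5588, -0.537, -1.5414]
```

>>> jog_arm --pt "300 145 41 -0.56 -0.54 -1.54 0" --pt "300 145 41 -0.56 -0.54 -1.54 0" --pt "300 145 41 -0.56 -0.54 -1.54 0" --pt "300 145 41 -0.56 -0.54 -1.54 0" --pt "300 145 41 -0.56 -0.54 -1.54 0" --pt "300 145 41 -0.56 -0.54 -1.54 0" --pt "300 145 41 -0.56 -0.54 -1.54 0" --pt "300 145 41 -0.56 -0.54 -1.54 0" --pt "300 145 41 -0.56 -0.54 -1.54 0" --pt "300 145 41 -0.56 -0.54 -1.54 0" --pt "300 145 41 -0.56 -0.54 -1.54 0" --pt "300 145 41 -0.56 -0.54 -1.54 0" --pt "300 145 41 -0.56 -0.54 -1.54 0" --pt "300 145 41 -0.56 -0.54 -1.54 0" --pt "300 145 41 -0.56 -0.54 -1.54 0" --pt "300 145 41 -0.56 -0.54 -1.54 0" --pt "300 145 41 -0.56 -0.54 -1.54 0"

```text
clock: 2.68
tcp_pos: [0.5284, 0.1739, 0.2119]
tcp_rot: [3.141, 0.699, -2.883]
force: [-0.2, 0.4, -0.5]
width: 0.087
grip_force: 0.0
```

```bash
python3 - <<'E'
from h import *
show()
R=pick(A["psi"]);p=tcp(A["G"],R,.10,.12);print(p,row(p,R),row(tcp(A["G"],R,.10),R),row(tcp(A["G"],R),R))
E
```

```text
{'clock': 2.683, 'qpos': [0.22, -0.265, -0.618, 2.245, -0.095, 0.423, 1.465], 'tcp_pos': [0.528, 0.174, 0.212], 'tcp_rot': [3.141, 0.699, -2.883], 'force': [-0.198, 0.415, -0.494], 'width': 0.087, 'grip_force': 0.0}
[0.52795086 0.18146174 0.21227941] [-1.4, 7.4, 0.6, -0.0081, 0.0004, -0.0102] [75.8, 7.4, 92.5, -0.0081, 0.0004, -0.0102] [75.8, 8.2, 192.5, -0.0081, 0.0004, -0.0102]
```

>>> jog_arm --pt "38 7.5 46 0 0 0 0" --pt "76 7.5 92 -0.008 0 -0.01 0" --pt "76 7.5 92 -0.008 0 -0.01 0" --pt "76 7.5 92 -0.008 0 -0.01 0" --pt "76 7.5 92 -0.008 0 -0.01 0" --pt "76 7.5 115 -0.008 0 -0.01 0" --pt "76 7.5 140 -0.008 0 -0.01 0" --pt "76 8 165 -0.008 0 -0.01 0" --pt "76 8 180 -0.008 0 -0.01 0" --pt "76 8 192 -0.008 0 -0.01 0" --pt "76 8 192 -0.008 0 -0.01 0" --pt "76 8 192 -0.008 0 -0.01 0"

```text
clock: 3.68
tcp_pos: [0.5913, 0.1991, 0.0124]
tcp_rot: [3.136, 0.698, -2.874]
force: [-1.4, 0.0, -0.3]
width: 0.0872
grip_force: 0.0
```

```bash
python3 - <<'E'
from h import *
import cv2
show()
R=pick(A["psi"]);print(row(tcp(A["G"],R),R))
a=manip.snapshot("top")[150:270,220:340,::-1];b=manip.snapshot("scene")[210:330,290:410,::-1]
cv2.imwrite("pics/g1.png",cv2.resize(np.hstack([a,b]),None,fx=3.3,fy=3.3,interpolation=cv2.INTER_CUBIC))
E
```

```text
{'clock': 3.683, 'qpos': [0.344, 0.42, -0.86, 2.236, 1.875, 0.381, -0.271], 'tcp_pos': [0.591, 0.199, 0.012], 'tcp_rot': [3.136, 0.698, -2.874], 'force': [-1.387, 0.015, -0.287], 'width': 0.087, 'grip_force': 0.0}
[-0.9, 0.1, -3.5, 0.0032, 0.0004, -0.0034]
```

View pics/g1.png

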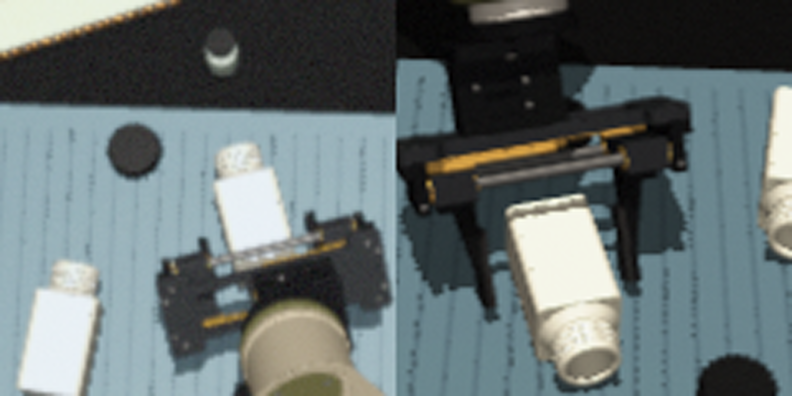

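The fingers straddle the bottle, gap to either side, at scene-crop (485,310) and (632,285). I'll pull back 3.5 mm, close, and lift.

>>> jog_arm --pt "-1 0 -3.5 0 0 0 0" --pt "-1 0 -3.5 0 0 0 0.3" --pt "-1 0 -3.5 0 0 0 0.6" --pt "-1 0 -3.5 0 0 0 1" --pt "-1 0 -3.5 0 0 0 1" --pt "-1 0 -3.5 0 0 0 1" --pt "-1 0 -3.5 0 0 0 1" --pt "-1 0 -3.5 0 0 0 1" --pt "-1 0 -3.5 0 0 0 1" --pt "-1 0 -3.5 0 0 0 1"

```text
clock: 4.62
tcp_pos: [0.5884, 0.1972, 0.0193]
tcp_rot: [-3.139, 0.7, -2.865]
force: [-3.4, -2.2, 6.0]
width: 0.0539
grip_force: 30.0
```

```bash
python3 - <<'E'
from h import *
show()
s=manip.state();R0=Ro.from_euler("xyz",s["tcp_rot"])
# lift 250 straight up; then reorient to less-tilted?
print(row(s["tcp_pos"]+Z*.2,R0))
R=place(-.42);G=np.array([.673,-.0955,.11]);print(row(tcp(G,R,0,.15),R))
E
```

```text
{'clock': 4.617, 'qpos': [0.345, 0.391, -0.86, 2.244, 1.842, 0.368, -0.246], 'tcp_pos': [0.588, 0.197, 0.019], 'tcp_rot': [-3.139, 0.7, -2.865], 'force': [-3.436, -2.153, 5.972], 'width': 0.054, 'grip_force': 29.999}
[-128.8, -0.5, -153.0, 0.0, 0.0, 0.0]
[-156.8, -314.4, -166.0, 0.221, 0.6567, -2.5623]
```

```bash
cat >> h.py <<'E'
import json
def save_rel(name,ob):
    s=manip.state();R0=Ro.from_euler("xyz",s["tcp_rot"]);z=R0.as_matrix()[:,2];psi=np.arctan2(z[1],z[0])
    rim=ob["G"]+.088*np.array([np.cos(ob["psi"]),np.sin(ob["psi"]),0]);r=R0.inv().apply(rim-s["tcp_pos"]);r[1]=0
    ax=R0.inv().apply([np.cos(psi),np.sin(psi),0]);json.dump([r.tolist(),ax.tolist()],open(name,"w"));print("rim in tool",r,"axis",ax)
def place_pose(name,f,rim_world):
    r,ax=map(np.array,json.load(open(name)));ax[1]=0;th=np.arctan2(-ax[0],ax[2])
    R=place(f,th);return np.array(rim_world)-R.apply(r),R
E
python3 -c "
from h import *
save_rel('a.json',A)
for h in(.25,.16,.022):
    p,R=place_pose('a.json',-.42,[.673,-.0955,h]);print(p,R.as_euler('xyz'),row(p,R))"
```

```text
rim in tool [-0.06642059  0.          0.04193285] axis [-0.76499657 -0.00273348  0.64402855]
[ 0.68276851 -0.09986235  0.32781777] [ 3.14159265 -0.87104044 -0.42      ] [-206.1, -312.3, -228.8, 0.2189, 0.6561, -2.5622]
[ 0.68276851 -0.09986235  0.23781777] [ 3.14159265 -0.87104044 -0.42      ] [-148.1, -312.1, -160.0, 0.2189, 0.6561, -2.5622]
[ 0.68276851 -0.09986235  0.09981777] [ 3.14159265 -0.87104044 -0.42      ] [-59.3, -311.8, -54.4, 0.2189, 0.6561, -2.5622]
```

>>> jog_arm --pt "-20 0 -24 0 0 0 1" --pt "-40 0 -48 0 0 0 1" --pt "-65 0 -77 0 0 0 1" --pt "-90 0 -107 0 0 0 1" --pt "-115 0 -137 0 0 0 1" --pt "-140 0 -165 0 0 0 1" --pt "-160 0 -190 0 0 0 1" --pt "-160 0 -190 0 0 0 1" --pt "-160 0 -190 0 0 0 1"

```text
clock: 5.37
tcp_pos: [0.5895, 0.1844, 0.1855]
tcp_rot: [-3.129, 0.692, -2.874]
force: [0.4, -1.1, -0.2]
width: 0.0539
grip_force: 30.0
```

```bash
python3 -c "
from h import *
show()
for h in(.25,.16,.022):
    p,R=place_pose('a.json',-.42,[.673,-.0955,h]);print(p,R.as_euler('xyz'),row(p,R))"
```

```text
{'clock': 5.367, 'qpos': [0.772, -0.044, -1.169, 2.126, 0.183, 0.354, 1.273], 'tcp_pos': [0.59, 0.184, 0.185], 'tcp_rot': [-3.129, 0.692, -2.874], 'force': [0.441, -1.128, -0.168], 'width': 0.054, 'grip_force': 29.996}
[ 0.68276851 -0.09986235  0.32781777] [ 3.14159265 -0.87104044 -0.42      ] [-102.2, -300.0, -96.4, 0.2266, 0.6336, -2.5708]
[ 0.68276851 -0.09986235  0.23781777] [ 3.14159265 -0.87104044 -0.42      ] [-44.8, -299.1, -27.1, 0.2266, 0.6336, -2.5708]
[ 0.68276851 -0.09986235  0.09981777] [ 3.14159265 -0.87104044 -0.42      ] [43.2, -297.8, 79.1, 0.2266, 0.6336, -2.5708]
```

>>> jog_arm --pt "-50 -30 -50 0 0 0 1" --pt "-50 -60 -50 -0.02 -0.05 0.2 1" --pt "-50 -90 -50 -0.155 -0.43 1.75 1" --pt "-50 -150 -50 -0.155 -0.43 1.75 1" --pt "-50 -150 -50 -0.155 -0.43 1.75 1" --pt "-50 -150 -50 -0.155 -0.43 1.75 1" --pt "-50 -150 -50 -0.155 -0.43 1.75 1" --pt "-50 -150 -50 -0.155 -0.43 1.75 1" --pt "-50 -150 -50 -0.155 -0.43 1.75 1" --pt "-50 -150 -50 -0.155 -0.43 1.75 1" --pt "-50 -150 -50 -0.155 -0.43 1.75 1" --pt "-50 -150 -50 -0.155 -0.43 1.75 1" --pt "-50 -150 -50 -0.155 -0.43 1.75 1" --pt "-50 -150 -50 -0.155 -0.43 1.75 1" --pt "-50 -150 -50 -0.155 -0.43 1.75 1" --pt "-50 -150 -50 -0.155 -0.43 1.75 1" --pt "-50 -150 -50 -0.155 -0.43 1.75 1" --pt "-50 -150 -50 -0.155 -0.43 1.75 1"

```text
clock: 6.87
tcp_pos: [0.6308, 0.044, 0.2726]
tcp_rot: [2.115, -0.036, 1.564]
force: [-0.3, 0.4, 0.9]
width: 0.0539
grip_force: 30.0
```

```bash
python3 -c "
from h import *
show()
for h in(.25,.16,.022):
    p,R=place_pose('a.json',-.42,[.673,-.0955,h]);print(p,R.as_euler('xyz'),row(p,R))"
```

```text
{'clock': 6.867, 'qpos': [0.867, -0.289, -0.973, 2.262, -1.267, 0.066, 0.983], 'tcp_pos': [0.631, 0.044, 0.273], 'tcp_rot': [2.115, -0.036, 1.564], 'force': [-0.305, 0.428, 0.944], 'width': 0.054, 'grip_force': 29.999}
[ 0.68276851 -0.09986235  0.32781777] [ 3.14159265 -0.87104044 -0.42      ] [-141.4, 79.1, 14.0, -0.1708, -0.406, 1.7605]
[ 0.68276851 -0.09986235  0.23781777] [ 3.14159265 -0.87104044 -0.42      ] [-144.6, 2.2, 60.6, -0.1708, -0.406, 1.7605]
[ 0.68276851 -0.09986235  0.09981777] [ 3.14159265 -0.87104044 -0.42      ] [-149.7, -115.8, 132.0, -0.1708, -0.406, 1.7605]
```

>>> jog_arm --pt "-142 45 35 -0.17 -0.41 1.76 1" --pt "-142 45 35 -0.17 -0.41 1.76 1" --pt "-142 45 35 -0.17 -0.41 1.76 1" --pt "-142 45 35 -0.17 -0.41 1.76 1" --pt "-142 45 35 -0.17 -0.41 1.76 1" --pt "-142 45 35 -0.17 -0.41 1.76 1" --pt "-142 45 35 -0.17 -0.41 1.76 1" --pt "-142 45 35 -0.17 -0.41 1.76 1" --pt "-142 45 35 -0.17 -0.41 1.76 1" --pt "-142 45 35 -0.17 -0.41 1.76 1" --pt "-142 45 35 -0.17 -0.41 1.76 1" --pt "-142 45 35 -0.17 -0.41 1.76 1" --pt "-142 45 35 -0.17 -0.41 1.76 1" --pt "-142 45 35 -0.17 -0.41 1.76 1" --pt "-142 45 35 -0.17 -0.41 1.76 1" --pt "-142 45 35 -0.17 -0.41 1.76 1" --pt "-142 45 35 -0.17 -0.41 1.76 1"

```text
clock: 8.28
tcp_pos: [0.6777, -0.0998, 0.2923]
tcp_rot: [3.022, -0.887, -0.247]
force: [-0.3, -0.2, -0.1]
width: 0.0537
grip_force: 30.0
```

```bash
python3 -c "
from h import *
show()
for h in(.25,.16,.022):
    p,R=place_pose('a.json',-.42,[.673,-.0955,h]);print(p,R.as_euler('xyz'),row(p,R))"
```

```text
{'clock': 8.283, 'qpos': [1.689, -0.498, -1.464, 1.985, -0.552, 0.367, -1.437], 'tcp_pos': [0.678, -0.1, 0.292], 'tcp_rot': [3.022, -0.887, -0.247], 'force': [-0.288, -0.19, -0.146], 'width': 0.054, 'grip_force': 29.989}
[ 0.68276851 -0.09986235  0.32781777] [ 3.14159265 -0.87104044 -0.42      ] [30.7, 1.0, -18.7, -0.0138, -0.0221, 0.1094]
[ 0.68276851 -0.09986235  0.23781777] [ 3.14159265 -0.87104044 -0.42      ] [-39.1, -5.8, 37.8, -0.0138, -0.0221, 0.1094]
[ 0.68276851 -0.09986235  0.09981777] [ 3.14159265 -0.87104044 -0.42      ] [-146.0, -16.2, 124.4, -0.0138, -0.0221, 0.1094]
```

>>> jog_arm --pt "-27 -5 26 0 -0.02 0.1 1" --pt "-54 -8 50 -0.014 -0.022 0.11 1" --pt "-54 -8 50 -0.014 -0.022 0.11 1" --pt "-54 -8 50 -0.014 -0.022 0.11 1" --pt "-54 -8 50 -0.014 -0.022 0.11 1" --pt "-54 -8 50 -0.014 -0.022 0.11 1" --pt "-54 -8 50 -0.014 -0.022 0.11 1"

```text
clock: 8.87
tcp_pos: [0.6482, -0.0993, 0.2439]
tcp_rot: [-3.128, -0.875, -0.42]
force: [0.1, -0.3, -0.7]
width: 0.0535
grip_force: 30.0
```

```bash
python3 -c "
from h import *
import cv2
show()
for h in(.14,.022):
    p,R=place_pose('a.json',-.42,[.673,-.0955,h]);print(p,R.as_euler('xyz'),row(p,R))
a=manip.snapshot('top')[140:260,350:470,::-1];b=manip.snapshot('scene')[190:340,90:240,::-1]
cv2.imwrite('pics/p1.png',np.hstack([cv2.resize(a,(400,400),interpolation=2),cv2.resize(b,(400,400),interpolation=2)]))
"
```

```text
{'clock': 8.867, 'qpos': [1.65, -0.499, -1.467, 2.094, -0.627, 0.29, -1.484], 'tcp_pos': [0.648, -0.099, 0.244], 'tcp_rot': [-3.128, -0.875, -0.42], 'force': [0.121, -0.326, -0.711], 'width': 0.053, 'grip_force': 29.997}
[ 0.68276851 -0.09986235  0.21781777] [ 3.14159265 -0.87104044 -0.42      ] [0.4, -13.0, 41.3, -0.0138, -0.0039, -0.0001]
[ 0.68276851 -0.09986235  0.09981777] [ 3.14159265 -0.87104044 -0.42      ] [-90.2, -12.0, 116.9, -0.0138, -0.0039, -0.0001]
```

View pics/p1.png

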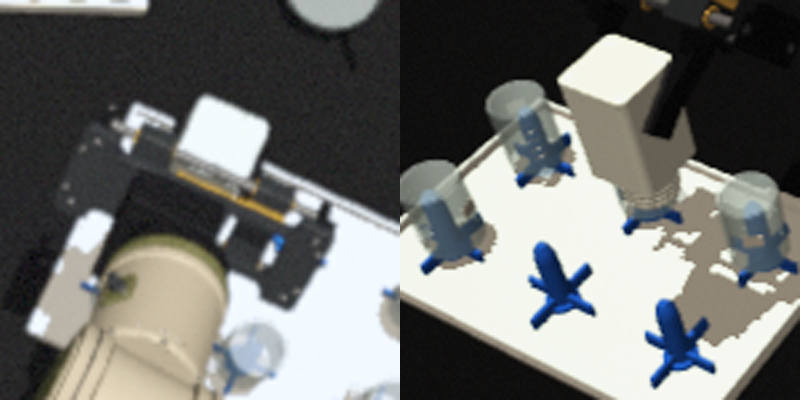

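The bottle hangs mouth down and vertical at scene-crop (630,130), short of the right-hand peg at (672,320). I'll carry on towards that peg.

>>> jog_arm --pt "0 -13 41 -0.014 -0.004 0 1" --pt "0 -13 41 -0.014 -0.004 0 1" --pt "0 -13 41 -0.014 -0.004 0 1" --pt "0 -13 41 -0.014 -0.004 0 1" --pt "0 -13 41 -0.014 -0.004 0 1" --pt "0 -13 41 -0.014 -0.004 0 1"

```text
clock: 9.47
tcp_pos: [0.6458, -0.1002, 0.2405]
tcp_rot: [-3.128, -0.871, -0.422]
force: [-0.7, -0.2, -0.4]
width: 0.0537
grip_force: 30.0
```

```bash
python3 -c "
from h import *
show()
for f in (-.42,-.2,0):
  for h in(.14,.022):
    p,R=place_pose('a.json',f,[.673,-.0955,h]);print(p,R.as_euler('xyz'),row(p,R))
"
```

```text
{'clock': 9.467, 'qpos': [1.651, -0.499, -1.468, 2.099, -0.63, 0.289, -1.481], 'tcp_pos': [0.646, -0.1, 0.24], 'tcp_rot': [-3.128, -0.871, -0.422], 'force': [-0.683, -0.198, -0.407], 'width': 0.054, 'grip_force': 29.997}
[ 0.68276851 -0.09986235  0.21781777] [ 3.14159265 -0.87104044 -0.42      ] [4.3, -14.9, 40.5, -0.012, -0.0001, -0.001]
[ 0.68276851 -0.09986235  0.09981777] [ 3.14159265 -0.87104044 -0.42      ] [-86.0, -13.9, 116.5, -0.012, -0.0001, -0.001]
[ 0.68348505 -0.09762543  0.21781777] [ 3.14159265 -0.87104044 -0.2       ] [4.1, -17.2, 40.3, 0.1563, -0.001, -0.1427]
[ 0.68348505 -0.09762543  0.09981777] [ 3.14159265 -0.87104044 -0.2       ] [-86.2, -16.2, 116.3, 0.1563, -0.001, -0.1427]
[ 0.68369831 -0.0955      0.21781777] [ 3.14159265 -0.87104044  0.        ] [3.7, -19.2, 39.8, 0.3094, -0.0019, -0.2714]
[ 0.68369831 -0.0955      0.09981777] [ 3.14159265 -0.87104044  0.        ] [-86.6, -18.2, 115.8, 0.3094, -0.0019, -0.2714]
```

```bash
cat > k.py <<'E'
from h import *
from scipy.optimize import least_squares
D=[([1.2563877,.33280212,-.06466748,1.46085646,.02160017,1.34989033,-.08847502],[.17968,-.59826,.22184],[-3.14033,.00007,.29182]),
([.803,.021,-.59,1.762,.011,1.361,.441],[.455,-.145,.253],[3.14,-.001,1.801]),
([.22,-.265,-.618,2.245,-.095,.423,1.465],[.528,.174,.212],[3.141,.699,-2.883]),
([.344,.42,-.86,2.236,1.875,.381,-.271],[.591,.199,.012],[3.136,.698,-2.874]),
([.345,.391,-.86,2.244,1.842,.368,-.246],[.588,.197,.019],[-3.139,.7,-2.865]),
([.772,-.044,-1.169,2.126,.183,.354,1.273],[.59,.184,.185],[-3.129,.692,-2.874]),
([.867,-.289,-.973,2.262,-1.267,.066,.983],[.631,.044,.273],[2.115,-.036,1.564]),
([1.689,-.498,-1.464,1.985,-.552,.367,-1.437],[.678,-.1,.292],[3.022,-.887,-.247]),
([1.651,-.499,-1.468,2.099,-.63,.289,-1.481],[.646,-.1,.24],[-3.128,-.871,-.422])]
def fk(q,P):
    h,d1,d2,Lt,a1,a2,a3,g=P
    e=lambda s,x:Ro.from_euler(s,x)
    R1=e("z",-q[0])*e("y",q[1])*e("z",-q[2]);p=np.array([0,0,h])+R1.apply([a1,0,d1])
    R2=R1*e("y",q[3])*e("z",-q[4]);p=p+R2.apply([a2,0,d2]) if 0 else p+(R1*e("y",q[3])).apply([a2,0,d2])
    R3=R2*e("y",q[5])*e("z",-q[6]);p=p+(R2*e("y",q[5])).apply([a3,0,Lt])
    return p,R3*e("z",g)
def err(P): 
    o=[]
    for q,p,r in D:
        pp,R=fk(q,P);o+=[*(10*(pp-p)),*(R.inv()*Ro.from_euler("xyz",r)).as_rotvec()]
    return o
if __name__=="__main__":
    best=min((least_squares(err,[.36,.42,.5,.4,0,0,0,g]) for g in(0,1.57,-1.57,3.1)),key=lambda r:r.cost)
    print(best.cost,best.x.round(4),np.abs(best.fun.reshape(-1,6)).max(1).round(3));np.save("P.npy",best.x)
E
python3 k.py
```

```text
0.5410966259239691 [ 0.3035  0.505   0.5285  0.3986 -0.0477  0.0551  0.0027  1.5706] [0.413 0.432 0.288 0.217 0.209 0.268 0.308 0.239 0.153]
```

```bash
cat > k2.py <<'E'
from k import *
S=np.array([-1,1,-1,1,-1,1,-1])
# general offsets: base xyz(after nothing), after q2-q3 (3), after q4 (3), after q6 (3), after q1 (x,y)
def fk(q,P):
    e=lambda s,x:Ro.from_euler(s,x)
    R=e("z",-q[0]);p=np.array([0,0,P[0]])+R.apply([P[1],P[2],0])
    R=R*e("y",q[1]);R=R*e("z",-q[2]);p=p+R.apply([P[3],P[4],P[5]])
    R=R*e("y",q[3]);R=R*e("z",-q[4]);p=p+R.apply([P[6],P[7],P[8]])
    R=R*e("y",q[5]);p=p+R.apply([P[9],P[10],P[11]]);R=R*e("z",-q[6]);
    return p,R*e("z",P[12])
def err(P):
    o=[]
    for q,p,r in D:
        pp,R=fk(q,P);o+=[*(10*(pp-p)),*(R.inv()*Ro.from_euler("xyz",r)).as_rotvec()]
    return o
if __name__=="__main__":
    b=least_squares(err,[.36,0,0,0,0,.42,0,0,.5,0,0,.4,1.57]);f=b.fun.reshape(-1,6)
    print(b.x.round(4));print(f.round(3));np.save("P2.npy",b.x)
E
python3 k2.py
```

```text
[ 2.5790e-01 -4.0000e-04 -2.1500e-02  6.0000e-04 -2.4100e-02  4.4800e-01
 -1.0000e-04 -8.3700e-01  4.9000e-01  2.0000e-04  8.3700e-01  3.5110e-01
  1.5706e+00]
[[-0.     0.003 -0.001  0.    -0.     0.   ]
 [ 0.003 -0.001  0.001 -0.     0.001  0.   ]
 [ 0.003 -0.001 -0.003 -0.    -0.    -0.001]
 [ 0.003 -0.001  0.001  0.     0.001 -0.   ]
 [ 0.002 -0.002 -0.001 -0.001  0.     0.   ]
 [-0.006  0.007  0.002  0.    -0.    -0.   ]
 [-0.001 -0.001 -0.006 -0.    -0.    -0.001]
 [-0.002  0.002  0.001  0.     0.001  0.001]
 [ 0.002 -0.003  0.007  0.    -0.     0.001]]
```

```bash
cat > sim.py <<'E'
from k2 import *
from scipy.optimize import lsq_linear
P=np.load("P2.npy")
LO=np.array([-2.6,-.5,-1.47,.16,-1.27,.06,-2.6]);HI=np.array([2.6,2.12,1.34,2.42,4.41,2.06,2.6]);V=.7*np.array([2.22,2.22,2.79,2.79,3.14,3.14,3.14])
def jac(q):
    p0,R0=fk(q,P);J=np.zeros((6,7))
    for i in range(7):
        d=q.copy();d[i]+=1e-6;p,R=fk(d,P);J[:3,i]=(p-p0)/1e-6;J[3:,i]=(R*R0.inv()).as_rotvec()/1e-6
    return p0,R0,J
def step(q,pt,Rt,dt=1/12,n=3,w=.3,lam=.02):
    for _ in range(n):
        p,R,J=jac(q);e=np.r_[pt-p,w*(Rt*R.inv()).as_rotvec()];J[3:]*=w
        ep=np.linalg.norm(e[:3]);er=np.linalg.norm(e[3:])/w
        e[:3]*=min(1,.0417/n/max(ep,1e-9));e[3:]*=min(1,.125/n/max(er,1e-9))
        lo=np.maximum(-V*dt/n,LO-q);hi=np.minimum(V*dt/n,HI-q);
        q=q+lsq_linear(np.r_[J,lam*np.eye(7)],np.r_[e,np.zeros(7)],(np.minimum(lo,-1e-9),np.maximum(hi,1e-9))).x
    return q
def run(q,rows):
    q=np.array(q,float);p0,R0=fk(q,P)
    for r in rows:
        q=step(q,p0+R0.apply(np.array(r[:3])/1000),R0*Ro.from_rotvec(r[3:6]))
    return q
def go(q,p,R,n=30):
    q=np.array(q,float)
    for i in range(n): q=step(q,p,R)
    pp,RR=fk(q,P);return q,np.linalg.norm(pp-p)*1000,(R*RR.inv()).magnitude()
np.set_printoptions(precision=3,suppress=True)
E
cat > t1.py <<'E'
from sim import *
print(run(D[6][0],[[-142,45,35,-.17,-.41,1.76]]*17),D[7][0])
print(run(D[0][0],[[390,-350,-30,0,0,-1.5]]*14),D[1][0])
print(run(D[1][0],[[300,145,41,-.56,-.54,-1.54]]*17),D[2][0])
# static IK of placement
rng=np.random.default_rng(0)
for rim in([.673,-.0955],[.6235,-.204]):
  for f in(-.9,-.42,-.1,.3,.8):
    best=None
    for hh in(.022,.14):
        p,R=place_pose("a.json",f,[*rim,hh])
        def er(q):
            pp,RR=fk(q,P);return np.r_[10*(pp-p),(R*RR.inv()).as_rotvec(),.002*(q-(LO+HI)/2)]
        sols=[least_squares(er,rng.uniform(LO,HI),bounds=(LO,HI)) for _ in range(12)]
        s=min(sols,key=lambda r:r.cost);print(rim,f,hh,round(s.cost,5),s.x)
E
python3 t1.py
```

```text
[ 1.706 -0.5   -1.47   1.973 -0.563  0.395 -1.532] [1.689, -0.498, -1.464, 1.985, -0.552, 0.367, -1.437]
[ 0.807  0.02  -0.581  1.765  0.01   1.361  0.445] [0.803, 0.021, -0.59, 1.762, 0.011, 1.361, 0.441]
[ 0.184 -0.259 -0.598  2.243 -0.07   0.421  1.446] [0.22, -0.265, -0.618, 2.245, -0.095, 0.423, 1.465]
[0.673, -0.0955] -0.9 0.022 2e-05 [ 0.097  0.44  -0.449  1.933  1.359  1.001  2.6  ]
[0.673, -0.0955] -0.9 0.14 0.00758 [-1.271  0.601  1.34   1.848  0.102  0.7   -2.6  ]
[0.673, -0.0955] -0.42 0.022 2e-05 [-1.11   0.491  1.127  2.21   2.633  0.06   1.458]
[0.673, -0.0955] -0.42 0.14 0.00282 [-1.369  0.097  1.34   2.075  0.693  0.399 -2.6  ]
[0.673, -0.0955] -0.1 0.022 1e-05 [-0.066  0.218  0.132  2.211  3.076  0.156  1.59 ]
[0.673, -0.0955] -0.1 0.14 1e-05 [ 0.089  0.014 -0.032  2.121  0.237  0.14  -1.832]
[0.673, -0.0955] 0.3 0.022 1e-05 [ 1.309  0.611 -1.178  2.067  0.323  0.083 -1.157]
[0.673, -0.0955] 0.3 0.14 2e-05 [ 0.408  0.1   -0.13   2.029 -1.094  0.48  -0.12 ]
[0.673, -0.0955] 0.8 0.022 1e-05 [ 1.413  1.049 -1.373  1.79   0.35   0.634 -0.569]
[0.673, -0.0955] 0.8 0.14 1
[... 200 characters left out ...]
.948  0.33   0.648 -2.6  ]
[0.6235, -0.204] -0.42 0.022 2e-05 [-0.488  0.205  0.665  2.286  2.497  0.183  1.946]
[0.6235, -0.204] -0.42 0.14 6e-05 [ 1.015  0.002 -0.856  2.129  0.876  0.252 -2.6  ]
[0.6235, -0.204] -0.1 0.022 2e-05 [ 0.349  0.193 -0.009  2.238  4.042  0.233  0.842]
[0.6235, -0.204] -0.1 0.14 2e-05 [ 0.126 -0.031  0.213  2.164 -0.87   0.233 -0.554]
[0.6235, -0.204] 0.3 0.022 2e-05 [ 1.655  0.809 -1.344  2.04   0.399  0.265 -0.96 ]
[0.6235, -0.204] 0.3 0.14 2e-05 [ 0.518  0.115  0.026  2.013 -1.122  0.689  0.065]
[0.6235, -0.204] 0.8 0.022 1e-05 [ 1.579  1.072 -1.36   1.728  0.259  0.8   -0.359]
[0.6235, -0.204] 0.8 0.14 1e-05 [ 1.619  0.924 -1.47   1.658  0.145  0.937 -0.415]
```

```bash
cat > t2.py <<'E'
from sim import *
q0=manip.state()["qpos"]
for f in(.2,.5,.8,1.1):
    o=[];q=q0
    for hh in(.14,.08,.022):
        p,R=place_pose("a.json",f,[.673,-.0955,hh]);q,e,a=go(q,p,R,25);o.append((q,round(e,1),round(a,3)))
    print(f);[print("  ",*x) for x in o]
    # retreat along -tool z 60 then up
    p,R=fk(q,P);q,e,a=go(q,p-R.as_matrix()[:,2]*.07,R,10);print("   ret",q,round(e,1),round(a,3))
    q,e,a=go(q,p-R.as_matrix()[:,2]*.07+Z*.12,R,10);print("   up",q,round(e,1),round(a,3))
E
python3 t2.py
```

```text
0.2
   [ 1.386  0.243 -1.229  2.023 -0.486  0.262 -0.686] 0.0 0.0
   [ 1.269  0.361 -1.134  2.074 -0.427  0.121 -0.668] 0.0 0.0
   [ 1.109  0.434 -0.96   2.095 -1.27   0.06   0.22 ] 2.1 0.016
   ret [ 1.261  0.201 -0.999  2.174 -1.192  0.259  0.057] 0.0 0.0
   up [ 1.273 -0.076 -0.919  2.059 -0.986  0.564 -0.325] 0.0 0.0
0.5
   [ 1.424  0.449 -1.24   1.898 -0.42   0.497 -0.402] 0.0 0.0
   [ 1.362  0.552 -1.18   1.946 -0.381  0.384 -0.355] 0.0 0.0
   [ 1.308  0.661 -1.123  1.975 -0.343  0.282 -0.304] 0.0 0.0
   ret [ 1.533  0.56  -1.254  2.023 -0.423  0.409 -0.239] 0.0 0.0
   up [ 1.721  0.356 -1.427  1.916 -0.511  0.647 -0.33 ] 0.0 0.0
0.8
   [ 1.354  0.628 -1.198  1.722 -0.288  0.771 -0.244] 0.0 0.0
   [ 1.32   0.709 -1.152  1.767 -0.256  0.681 -0.195] 0.0 0.0
   [ 1.286  0.796 -1.103  1.794 -0.223  0.6   -0.145] 0.0 0.0
   ret [ 1.435  0.725 -1.171  1.803 -0.254  0.722 -0.12 ] 0.0 0.0
   up [ 1.511  0.57  -1.273  1.704 -0.323  0.903 -0.218] 0.0 0.0
1.1
   [ 1.232  0.777 -1.153  1.51  -0.179  1.064 -0.108] 0.0 0.0
   [ 1.216  0.844 -1.116  1.554 -0.149  0.987 -0.06 ] 0.0 0.0
   [ 1.196  0.917 -1.075  1.58  -0.119  0.918 -0.014] 0.0 0.0
   ret [ 1.286  0.868 -1.104  1.545 -0.138  1.04   0.001] 0.0 0.0
   up [ 1.312  0.741 -1.176  1.449 -0.199  1.194 -0.097] 0.0 0.0
```

```bash
python3 -c "
from h import *
p,R=place_pose('a.json',.8,[.673,-.0955,.14]);print(row(p,R))"
```

```text
[-0.3, -25.0, 35.2, 0.922, -0.0053, -0.7859]
```

>>> jog_arm --pt "0 -25 35 0.92 -0.005 -0.79 1" --pt "0 -25 35 0.92 -0.005 -0.79 1" --pt "0 -25 35 0.92 -0.005 -0.79 1" --pt "0 -25 35 0.92 -0.005 -0.79 1" --pt "0 -25 35 0.92 -0.005 -0.79 1" --pt "0 -25 35 0.92 -0.005 -0.79 1" --pt "0 -25 35 0.92 -0.005 -0.79 1" --pt "0 -25 35 0.92 -0.005 -0.79 1" --pt "0 -25 35 0.92 -0.005 -0.79 1" --pt "0 -25 35 0.92 -0.005 -0.79 1" --pt "0 -25 35 0.92 -0.005 -0.79 1" --pt "0 -25 35 0.92 -0.005 -0.79 1" --pt "0 -25 35 0.92 -0.005 -0.79 1"

```text
clock: 10.55
tcp_pos: [0.6797, -0.088, 0.2159]
tcp_rot: [3.141, -0.871, 0.56]
force: [1.3, 0.9, 0.4]
width: 0.0538
grip_force: 30.0
```

```bash
python3 -c "
from h import *
import cv2
show()
for h in(.14,.09,.022):
    p,R=place_pose('a.json',.8,[.673,-.0955,h]);print(p,row(p,R))
a=manip.snapshot('top')[140:240,350:450,::-1];b=manip.snapshot('scene')[240:340,140:240,::-1]
cv2.imwrite('pics/p2.png',np.hstack([cv2.resize(a,(400,400),interpolation=2),cv2.resize(b,(400,400),interpolation=2)]))
"
```

```text
{'clock': 10.55, 'qpos': [1.384, 0.448, -1.18, 1.877, -0.485, 0.556, -0.296], 'tcp_pos': [0.68, -0.088, 0.216], 'tcp_rot': [3.141, -0.871, 0.56], 'force': [1.302, 0.92, 0.438], 'width': 0.054, 'grip_force': 29.992}
[ 0.68045358 -0.0878255   0.21781777] [1.9, 0.2, -0.7, 0.1836, 0.0, -0.1544]
[ 0.68045358 -0.0878255   0.16781777] [-36.3, 0.2, 31.5, 0.1836, 0.0, -0.1544]
[ 0.68045358 -0.0878255   0.09981777] [-88.3, 0.2, 75.3, 0.1836, 0.0, -0.1544]
```

View pics/p2.png

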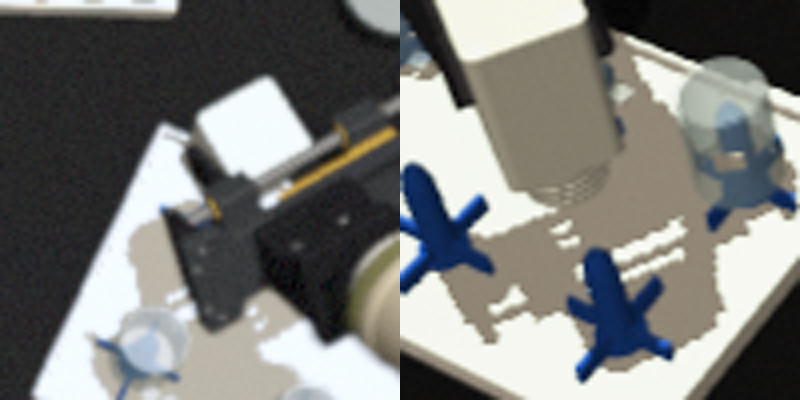

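```bash
cat >> h.py <<'E'
def proj(n,X):
    c=C[n];v=c["K"]@(c["R"]@np.asarray(X)+c["t"]);return v[:2]/v[2]
def rimw(name):
    s=manip.state();return s["tcp_pos"]+Ro.from_euler("xyz",s["tcp_rot"]).apply(json.load(open(name))[0])
E
python3 -c "
from h import *
r=rimw('a.json');print(r)
f=lambda X:(proj('scene',X)-[140,240]+.5)*4-.5+[400,0]
g=lambda X:(proj('top',X)-[350,140]+.5)*4-.5
print('rim c',f(r),'edges',f(r+[0,.02,0]),f(r-[0,.02,0]),'front',f(r+[.02,0,0]))
for x in([.673,-.0955],[.6755,-.0945]):print('peg seat',f([*x,.022]),'top z.08',f([*x,.08]))
b=r+[0,0,.115];print('base top-view',g(b),'scene',f(b))
for sx in(1,-1):
  for sy in(1,-1): 
    m=np.array([np.cos(.64),np.sin(.64),0]);n=np.array([-m[1],m[0],0]);print(g(b+.027*(sx*m+sy*n)),f(b+.027*(sx*m+sy*n)))
"
```

```text
[ 0.6723122  -0.0978999   0.13908269]
rim c [565.94611325 177.12278847] edges [607.80636513 178.73802449] [524.18192293 175.51125912] front [554.43337633 210.40011118]
peg seat [619.94230251 325.0438491 ] top z.08 [596.58345607 255.67506506]
peg seat [620.66252735 329.1508844 ] top z.08 [597.28955665 259.82688714]
base top-view [262.57615912 132.12774282] scene [507.20729237   3.93404461]
[202.20494975 121.99942456] [590.85335902  16.08950867]
[270.99503548  74.42088571] [467.70969562  67.93334018]
[254.07714503 190.38390086] [544.19715998 -56.00189238]
[323.01630232 142.26762594] [424.76370817  -8.04667445]
```

```bash
cat > d.py <<'E'
from h import *
import sys
name,f,x,y=sys.argv[1],*map(float,sys.argv[2:5]);show();print("rim",rimw(name))
for h in map(float,sys.argv[5:]):
    p,R=place_pose(name,f,[x,y,h]);print(h,row(p,R))
E
python3 d.py a.json .56 .674 -.095 .12 .085 .05 .03 .024 .021
```

```text
{'clock': 10.65, 'qpos': [1.386, 0.451, -1.176, 1.873, -0.485, 0.556, -0.298], 'tcp_pos': [0.681, -0.093, 0.217], 'tcp_rot': [-3.139, -0.874, 0.55], 'force': [-0.627, -0.481, -0.337], 'width': 0.054, 'grip_force': 29.996}
rim [ 0.6723122  -0.0978999   0.13908269]
0.12 [-12.6, -1.8, 14.7, 0.0051, -0.0027, -0.0063]
0.085 [-39.5, -1.7, 37.2, 0.0051, -0.0027, -0.0063]
0.05 [-66.3, -1.7, 59.6, 0.0051, -0.0027, -0.0063]
0.03 [-81.6, -1.6, 72.5, 0.0051, -0.0027, -0.0063]
0.024 [-86.2, -1.6, 76.3, 0.0051, -0.0027, -0.0063]
0.021 [-88.5, -1.6, 78.3, 0.0051, -0.0027, -0.0063]
```

>>> jog_arm --pt "-12.6 -1.8 14.7 0.005 -0.003 -0.006 1" --pt "-12.6 -1.8 14.7 0.005 -0.003 -0.006 1" --pt "-26 -1.8 26 0.005 -0.003 -0.006 1" --pt "-39.5 -1.8 37.2 0.005 -0.003 -0.006 1" --pt "-53 -1.7 48.4 0.005 -0.003 -0.006 1" --pt "-66 -1.7 59.6 0.005 -0.003 -0.006 1" --pt "-74 -1.7 66 0.005 -0.003 -0.006 1" --pt "-80 -1.7 71 0.005 -0.003 -0.006 1" --pt "-80 -1.7 71 0.005 -0.003 -0.006 1" --pt "-80 -1.7 71 0.005 -0.003 -0.006 1"

```text
clock: 11.48
tcp_pos: [0.6823, -0.0851, 0.1119]
tcp_rot: [3.135, -0.868, 0.567]
force: [-0.1, -0.9, -0.5]
width: 0.0534
grip_force: 30.0
```

```bash
python3 d.py a.json .56 .674 -.095 .03 .024 .021 .018
```

```text
{'clock': 11.483, 'qpos': [1.287, 0.633, -1.094, 1.944, -0.421, 0.364, -0.206], 'tcp_pos': [0.682, -0.085, 0.112], 'tcp_rot': [3.135, -0.868, 0.567], 'force': [-0.092, -0.883, -0.494], 'width': 0.053, 'grip_force': 29.997}
rim [ 0.67320984 -0.0912301   0.03409021]
0.03 [-4.1, 4.0, 1.5, 0.0016, 0.0027, 0.0044]
0.024 [-8.7, 3.9, 5.3, 0.0016, 0.0027, 0.0044]
0.021 [-11.0, 3.9, 7.3, 0.0016, 0.0027, 0.0044]
0.018 [-13.3, 3.9, 9.2, 0.0016, 0.0027, 0.0044]
```

>>> jog_arm --pt "-3 0.5 1 0 0 0 1" --pt "-5 1 3 0 0 0 1" --pt "-7 1 4.2 0 0 0 1" --pt "-8.5 1 5.3 0 0 0 1" --pt "-9.5 1 6.2 0 0 0 1" --pt "-9.5 1 6.2 0 0 0 1" --pt "-9.5 1 6.2 0 0 0 1"

```text
clock: 12.07
tcp_pos: [0.6815, -0.0867, 0.0999]
tcp_rot: [3.135, -0.868, 0.567]
force: [0.4, -0.0, 0.4]
width: 0.054
grip_force: 30.0
```

```bash
python3 d.py a.json .56 .674 -.095 .022 .018
```

```text
{'clock': 12.067, 'qpos': [1.282, 0.658, -1.085, 1.948, -0.414, 0.347, -0.192], 'tcp_pos': [0.681, -0.087, 0.1], 'tcp_rot': [3.135, -0.868, 0.567], 'force': [0.391, -0.037, 0.448], 'width': 0.054, 'grip_force': 29.997}
rim [ 0.67238023 -0.09276973  0.02215274]
0.022 [-0.1, 3.1, 0.1, 0.0011, 0.0029, 0.0044]
0.018 [-3.2, 3.1, 2.6, 0.0011, 0.0029, 0.0044]
```

No contact force yet, so I'll go down in 1 mm steps.

>>> jog_arm --pt "-0.8 0 0.65 0 0 0 1" --pt "-1.6 0 1.3 0 0 0 1" --pt "-1.6 0 1.3 0 0 0 1" --pt "-1.6 0 1.3 0 0 0 1"

```text
clock: 12.4
tcp_pos: [0.6822, -0.0868, 0.0989]
tcp_rot: [3.134, -0.869, 0.568]
force: [-1.2, -0.6, 4.8]
width: 0.0539
grip_force: 30.0
```

>>> jog_arm --pt "-0.8 0 0.65 0 0 0 1" --pt "-0.8 0 0.65 0 0 0 1" --pt "-0.8 0 0.65 0 0 0 1"

```text
clock: 12.65
tcp_pos: [0.6826, -0.0868, 0.0987]
tcp_rot: [3.133, -0.87, 0.568]
force: [-5.5, -1.1, 13.0]
width: 0.054
grip_force: 30.0
```

>>> jog_arm --pt "0.8 0 -0.65 0 0 0 1" --pt "0.8 0 -0.65 0 0 0 0.7" --pt "0.8 0 -0.65 0 0 0 0.3" --pt "0.8 0 -0.65 0 0 0 0" --pt "0.8 0 -0.65 0 0 0 0" --pt "0.8 0 -0.65 0 0 0 0" --pt "0.8 0 -15 0 0 0 0" --pt "0.8 0 -35 0 0 0 0" --pt "0.8 0 -60 0 0 0 0" --pt "0.8 0 -90 0 0 0 0" --pt "0.8 0 -90 0 0 0 0"

```text
clock: 13.57
tcp_pos: [0.6223, -0.1279, 0.1573]
tcp_rot: [3.132, -0.867, 0.563]
force: [0.7, -1.3, -0.2]
width: 0.0869
grip_force: 0.0
```

```bash
cat > t3.py <<'E'
from sim import *
show()
import cv2
cv2.imwrite("pics/r1.png",cv2.resize(manip.snapshot("scene")[220:360,70:250,::-1],None,fx=4,fy=4,interpolation=2))
q0=manip.state()["qpos"];p0,R0=fk(q0,P)
def rot(R,Rt,sgn,fr):
    v=(R.inv()*Rt).as_rotvec();a=np.linalg.norm(v)
    if sgn*v[2]<0: v=v*(1-2*np.pi/a)
    return R*Ro.from_rotvec(v*fr)
for s1 in(1,-1):
  q=q0;R=pick(B["psi"]);pg=tcp(B["G"],R,.1,.1);print("approach",s1)
  for fr in(.25,.5,.75,1):
    q,e,a=go(q,p0+Z*.15+(pg-p0-Z*.15)*fr,rot(R0,R,s1,fr),14);print("  ",q,round(e,1),round(a,2))
  for b in(.1,0): q,e,a=go(q,tcp(B["G"],R,b),R,12);print("  down",q,round(e,1),round(a,2))
  q,e,a=go(q,tcp(B["G"],R,0,.2),R,12);print("  lift",q,round(e,1),round(a,2))
  for f in(.3,.6,.9):
   for s2 in(1,-1):
    qq=q;R2=place(f);pa=tcp(B["G"],R,0,.2);pb=tcp([.6235,-.204,.11],R2,0,.12);print("   place",f,s2)
    for fr in(.25,.5,.75,1): qq,e,a=go(qq,pa+(pb-pa)*fr+Z*.05*(fr<1),rot(R,R2,s2,fr),14);print("     ",qq,round(e,1),round(a,2))
    qq,e,a=go(qq,pb-Z*.12,R2,12);print("      dn",qq,round(e,1),round(a,2))
E
python3 t3.py
```

```text
{'clock': 13.567, 'qpos': [1.567, 0.535, -1.24, 1.996, -0.47, 0.514, -0.146], 'tcp_pos': [0.622, -0.128, 0.157], 'tcp_rot': [3.132, -0.867, 0.563], 'force': [0.673, -1.318, -0.235], 'width': 0.087, 'grip_force': 0.0}
approach 1
   [ 0.756 -0.272 -0.474  2.261 -1.27   0.655 -0.824] 3.7 0.08
   [ 0.524 -0.5   -0.847  2.42  -0.878  0.095 -2.6  ] 24.5 0.04
   [ 0.33  -0.431 -0.705  2.42  -1.27   0.384 -2.6  ] 8.9 0.73
   [-1.277 -0.267  0.708  2.42  -1.27   0.31  -2.6  ] 9.7 1.55
  down [-1.905 -0.17   1.34   2.42  -1.27   0.258 -2.6  ] 9.7 1.51
  down [-1.874 -0.213  1.34   2.42  -1.27   0.06  -2.6  ] 97.2 1.37
  lift [-1.714 -0.5    1.139  2.404 -1.27   0.06  -2.6  ] 6.8 1.35
   place 0.3 1
      [-1.341 -0.5    1.29   2.376 -1.27   0.584 -2.6  ] 7.4 1.71
      [-1.104 -0.5    1.34   2.37  -1.27   0.637 -2.6  ] 6.3 2.09
      [-0.954 -0.5    1.34   2.325 -1.27   0.513 -2.6  ] 5.4 2.61
      [-1.04  -0.457  1.34   2.233  0.081  0.118 -2.264] 4.0 1.32
      dn [-1.033 -0.389  1.34   2.324  0.139  0.134 -1.118] 76.5 0.21
   place 0.3 -1
      [-0.297 -0.352 -0.095  2.42  -1.27   0.149 -2.
[... 3501 characters left out ...]
.2 0.47
   place 0.9 1
      [ 0.759 -0.289 -1.183  1.941 -0.114  0.835  0.494] 0.0 0.0
      [ 0.82  -0.123 -0.84   1.916 -0.419  0.924  0.559] 0.0 0.0
      [ 0.968  0.142 -0.666  1.774 -0.584  1.071  0.442] 0.0 0.0
      [ 1.058  0.468 -0.535  1.612 -0.713  1.14   0.227] 0.0 0.0
      dn [ 1.049  0.625 -0.526  1.682 -0.711  0.98   0.377] 0.0 0.0
   place 0.9 -1
      [ 0.485 -0.5   -1.189  2.296  0.794  0.393  0.882] 0.0 0.0
      [-0.212 -0.377 -0.051  2.42   0.557  0.074  2.6  ] 13.5 0.22
      [-0.799 -0.5    0.835  2.42   1.88   0.06   2.6  ] 10.7 0.47
      [-1.011 -0.48   1.34   2.314  4.281  0.06   1.355] 7.8 0.74
      dn [-0.441  0.569  1.108  2.192  4.41   1.017  0.972] 3.5 0.51
```

View pics/r1.png

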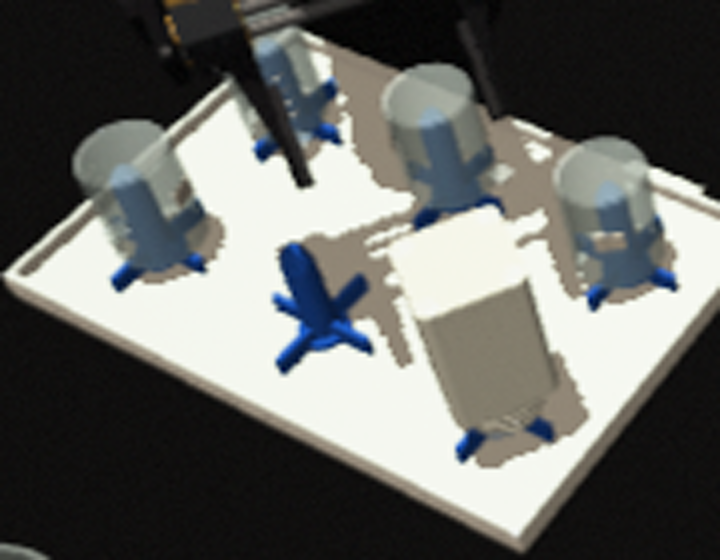

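Bottle A is seated on its peg: upright at (480,310) in the crop, rim down on the ribs at (510,430). Beakers are untouched. The left-hand empty peg is at (320,325). Next I'll use the fitted kinematics to plan B.

```bash
cat > t4.py <<'E'
from sim import *
import itertools,sys
from multiprocessing import Pool
q0=np.array(manip.state()["qpos"]);p0,R0=fk(q0,P)
Fl=Ro.from_euler("z",np.pi)
def rot(R,Rt,sgn,fr):
    v=(R.inv()*Rt).as_rotvec();a=np.linalg.norm(v)
    if sgn*v[2]<0: v=v*(1-2*np.pi/a)
    return R*Ro.from_rotvec(v*fr)
def seg(q,pa,Ra,pb,Rb,s,k=4,n=9,up=0):
    W=0
    for fr in np.arange(1,k+1)/k:
        q,e,a=go(q,pa+(pb-pa)*fr+Z*up*(fr<1),rot(Ra,Rb,s,fr) if s else Ro.from_rotvec((Rb*Ra.inv()).as_rotvec()*fr)*Ra,n);W=max(W,e*(fr==1)+e*.2,300*a*(fr==1))
    return q,W
def job(c):
    th,fl,wy,s1=c;thr=np.radians(th);R=pick(B["psi"],thr);R=R*Fl if fl else R
    q=q0;pa=p0+Z*.12;q,w0=seg(q,p0,R0,pa,R0,0,1)
    if wy is not None:
        az=-.1;pw=np.array([.50,-.05,.30]);Rw=Ro.from_euler("xyz",[np.pi,0,wy]);q,w=seg(q,pa,R0,pw,Rw,0,3);w0=max(w0,w);Ra=Rw;pa=pw
    else: Ra=R0
    G=B["G"];q,w1=seg(q,pa,Ra,tcp(G,R,.09,.1),R,s1)
    q,w2=seg(q,tcp(G,R,.09,.1),R,tcp(G,R,.09),R,0,1);q,w3=seg(q,tcp(G,R,.09),R,tcp(G,R),R,0,1)
    wp=max(w0,w1,w2,w3);out=[]
    if wp>6: return [(wp,999,c,None,None,q)]
    qp=q;q,w4=seg(q,tcp(G,R),R,tcp(G,R,0,.2),R,0,1)
    for f in(-.3,.3,.7,1.1):
      for s2 in(1,-1):
        R2=place(f,thr);R2=R2*Fl if fl else R2;pb=tcp([.6235,-.204,.11],R2,0,.12)
        qq,w5=seg(q,tcp(G,R,0,.2),R,pb,R2,s2,up=.04);qq,w6=seg(qq,pb,R2,pb-Z*.12,R2,0,1);qq,w7=seg(qq,pb-Z*.12,R2,tcp([.6235,-.204,.11],R2,.09),R2,0,1)
        out.append((wp,max(w4,w5,w6,w7),c,f,s2,qq))
    return out
if __name__=="__main__":
    cs=list(itertools.product((50,58,64),(0,1),(None,0.,1.57,-1.57,3.1),(1,-1)))
    with Pool() as po: r=sum(po.map(job,cs,1),[])
    r.sort(key=lambda x:x[0]+x[1])
    for x in r[:14]: print(*[np.round(v,2) if isinstance(v,(float,np.ndarray)) else v for v in x])
E
nproc; time OMP_NUM_THREADS=1 timeout 500 python3 t4.py
```

```text
4
0.0 0.0 (64, 0, 1.57, -1) 0.7 1 [ 1.24  0.56 -0.47  1.85 -1.06  1.07  0.65]
0.0 0.0 (64, 0, 1.57, -1) 1.1 1 [ 1.3   0.9  -0.75  1.41 -0.53  1.34  0.43]
0.0 0.0 (64, 0, 1.57, -1) 0.3 1 [ 1.88  0.63 -1.22  2.2  -1.2   0.45  0.67]
1.44 0.0 (64, 0, 3.1, -1) 0.7 1 [ 1.19  0.55 -0.4   1.85 -1.09  1.1   0.67]
1.44 0.0 (64, 0, 3.1, -1) 1.1 1 [ 1.26  0.87 -0.68  1.41 -0.59  1.36  0.46]
1.44 0.01 (64, 0, 3.1, -1) 0.3 1 [ 1.88  0.63 -1.22  2.2  -1.2   0.45  0.67]
0.0 34.29 (64, 0, 1.57, -1) -0.3 -1 [ 1.64  0.4  -1.47  2.42  2.58  0.54  2.37]
1.44 34.29 (64, 0, 3.1, -1) -0.3 -1 [ 1.64  0.4  -1.47  2.42  2.58  0.54  2.37]
0.0 85.98 (64, 0, 1.57, -1) 0.3 -1 [-0.19  0.51  1.08  2.28  4.41  1.31  0.81]
1.44 85.98 (64, 0, 3.1, -1) 0.3 -1 [-0.19  0.51  1.08  2.28  4.41  1.31  0.81]
0.0 98.89 (64, 0, 1.57, -1) 0.7 -1 [-0.05  1.03  1.24  1.91  4.41  1.96  0.81]
1.44 98.88 (64, 0, 3.1, -1) 0.7 -1 [-0.05  1.03  1.24  1.91  4.41  1.96  0.81]
0.0 103.51 (64, 0, 1.57, -1) -0.3 1 [ 0.28 -0.09  0.    2.37 -1.27  0.06 -0.31]
1.44 103.51 (64, 0, 3.1, -1) -0.3 1 [ 0.28 -0.09  0.    2.37 -1.27  0.06 -0.31]
real	0m7.410s
user	0m27.229s
sys	0m0.075s
```

```bash
sed -i 's/^A=dict.*/def graspB(c,psi,z): return np.r_[np.array(c)-.021*np.array([np.cos(psi),np.sin(psi)]),z]\nA=dict(G=grasp((.5937,.1998),.272),psi=.272);B=dict(G=graspB((.4856,.3642),-.132,.031),psi=-.132)/; s/def save_rel(name,ob)/def save_rel(name,ob,L=.088)/; s/+.088\*np/+L*np/; s/^    rim=ob\["G"\]/    rim=np.r_[ob["G"][:2],.030]/' h.py
python3 -c "
from sim import *
import t4
s=manip.state();q=np.array(s['qpos']);p0,R0=fk(q,P)
print(row(s['tcp_pos']+Z*.12,Ro.from_euler('xyz',s['tcp_rot'])),row(np.array([.5,-.05,.3]),Ro.from_euler('xyz',[np.pi,0,1.57])))
print(t4.job((64,0,1.57,-1))[4:7])"
```

```text
[91.5, 0.7, -77.6, 0.0, 0.0, 0.0] [68.8, -129.0, -142.3, 0.4436, -0.7871, -0.9438]
[]
```

```bash
cat > t5.py <<'E'
from t4 import *
if __name__=="__main__":
    print(job((64,0,1.57,-1))[0])
    cs=list(itertools.product((60,64,68),(0,),(.8,1.57,2.2,3.1),(-1,)))
    with Pool() as po: r=sum(po.map(job,cs,1),[])
    r.sort(key=lambda x:x[0]+x[1])
    for x in r[:14]: print(*[np.round(v,2) if isinstance(v,(float,np.ndarray)) else v for v in x])
E
OMP_NUM_THREADS=1 python3 t5.py
```

```text
(np.float64(187.02511346278786), 999, (64, 0, 1.57, -1), None, None, array([ 0.757, -0.5  , -1.47 ,  2.199, -0.258,  0.68 ,  0.839]))
0.0 0.0 (68, 0, 1.57, -1) 1.1 1 [ 1.33  0.96 -0.78  1.39 -0.54  1.36  0.45]
0.0 0.0 (68, 0, 1.57, -1) 0.7 1 [ 1.35  0.64 -0.58  1.84 -1.04  1.06  0.69]
0.0 0.0 (68, 0, 0.8, -1) 1.1 1 [ 1.33  0.96 -0.78  1.39 -0.53  1.35  0.45]
0.0 0.0 (68, 0, 0.8, -1) 0.7 1 [ 1.36  0.64 -0.59  1.84 -1.04  1.06  0.69]
0.0 0.0 (64, 0, 0.8, -1) 0.7 1 [ 1.23  0.56 -0.45  1.85 -1.07  1.08  0.65]
0.0 0.0 (60, 0, 0.8, -1) 0.7 1 [ 1.1   0.49 -0.33  1.85 -1.07  1.09  0.61]
0.0 0.0 (60, 0, 0.8, -1) 1.1 1 [ 1.21  0.81 -0.62  1.42 -0.59  1.35  0.45]
0.0 0.0 (64, 0, 0.8, -1) 1.1 1 [ 1.29  0.89 -0.73  1.41 -0.54  1.34  0.44]
0.0 0.0 (64, 0, 0.8, -1) 0.3 1 [ 1.88  0.63 -1.22  2.2  -1.2   0.45  0.67]
0.0 0.05 (60, 0, 0.8, -1) 0.3 1 [ 1.79  0.47 -1.14  2.18 -1.21  0.51  0.57]
0.0 0.12 (68, 0, 0.8, -1) 0.3 1 [ 1.93  0.77 -1.25  2.21 -1.2   0.4   0.78]
0.0 0.12 (68, 0, 1.57, -1) 0.3 1 [ 1.93  0.77 -1.25  2.21 -1.2   0.4   0.78]
1.45 0.0 (64, 0, 3.1, -1) 0.7 1 [ 1.16  0.54 -0.37  1.85 -1.11  1.11  0.68]
1.45 0.0 (64, 0, 3.1, -1) 1.1 1 [ 1.24  0.86 -0.65  1.41 -0.6   1.36  0.48]
```

```bash
python3 -c "
from h import *
print(row(np.array([.5,-.05,.3]),Ro.from_euler('xyz',[np.pi,0,.8])))"
```

```text
[68.8, -129.0, -142.3, 0.1112, -0.8623, -0.2249]
```

>>> jog_arm --pt "30 0 -26 0 0 0 0" --pt "60 0 -52 0 0 0 0" --pt "91 0 -78 0 0 0 0" --pt "69 -129 -142 0.11 -0.86 -0.22 0" --pt "69 -129 -142 0.11 -0.86 -0.22 0" --pt "69 -129 -142 0.11 -0.86 -0.22 0" --pt "69 -129 -142 0.11 -0.86 -0.22 0" --pt "69 -129 -142 0.11 -0.86 -0.22 0" --pt "69 -129 -142 0.11 -0.86 -0.22 0" --pt "69 -129 -142 0.11 -0.86 -0.22 0" --pt "69 -129 -142 0.11 -0.86 -0.22 0" --pt "69 -129 -142 0.11 -0.86 -0.22 0" --pt "69 -129 -142 0.11 -0.86 -0.22 0"

```text
clock: 14.7
tcp_pos: [0.4844, -0.0492, 0.3073]
tcp_rot: [3.127, -0.013, 0.796]
force: [-0.4, -1.6, -0.2]
width: 0.0871
grip_force: 0.0
```

```bash
cat > t6.py <<'E'
from t4 import *
def job2(c):
    th,s1,pv,yv,s0=c;thr=np.radians(th);R=pick(B["psi"],thr);q=q0;w0=0;pa,Ra=p0,R0
    if pv is not None:
        pw=np.array(pv);Rw=Ro.from_euler("xyz",[np.pi,0,yv]);q,w0=seg(q,pa,Ra,pw,Rw,s0,3);pa,Ra=pw,Rw
    G=B["G"];q,w1=seg(q,pa,Ra,tcp(G,R,.09,.1),R,s1)
    q,w2=seg(q,tcp(G,R,.09,.1),R,tcp(G,R,.09),R,0,1);qp,w3=seg(q,tcp(G,R,.09),R,tcp(G,R),R,0,1)
    m=np.minimum(qp-LO,HI-qp).min();wp=max(w0,w1,w2,w3)
    if wp>6: return [(wp,999,-m,c,0,0)]
    q,w4=seg(qp,tcp(G,R),R,tcp(G,R,0,.2),R,0,1);out=[]
    for f in(.5,.8,1.1):
        R2=place(f,thr);pb=tcp([.6235,-.204,.115],R2,0,.12)
        qq,w5=seg(q,tcp(G,R,0,.2),R,pb,R2,1,up=.04);qq,w6=seg(qq,pb,R2,pb-Z*.12,R2,0,1);out.append((wp,max(w4,w5,w6),-m,c,f,qp,qq))
    return out
if __name__=="__main__":
    print(q0,p0)
    cs=[(th,s1,pv,yv,s0) for th in(55,60,64) for s1 in(1,-1) for pv,yv,s0 in [(None,0,0)]+[(p,y,s) for p in([.35,.45,.3],[.5,.3,.35],[.6,.2,.3],[.6,-.05,.2]) for y in(0,.8,1.57,2.4) for s in(1,-1)]]
    with Pool() as po: r=sum(po.map(job2,cs,1),[])
    r.sort(key=lambda x:(max(x[0],x[1])>2,x[2]))
    for x in r[:10]: print(*[np.round(v,2) if isinstance(v,(float,np.ndarray)) else v for v in x])
E
OMP_NUM_THREADS=1 python3 t6.py
```

```text
[ 1.95  -0.498 -1.464  1.639 -0.503  1.544 -0.269] [ 0.485 -0.05   0.308]
1.43 0.0 -0.37 (55, -1, [0.6, -0.05, 0.2], 0.8, 1) 0.5 [-0.11  0.67 -1.1   2.03  1.43  1.15 -0.53] [ 0.95  0.44 -0.36  1.98 -1.27  0.73  0.57]
1.43 0.0 -0.37 (55, -1, [0.6, -0.05, 0.2], 0.8, 1) 0.8 [-0.11  0.67 -1.1   2.03  1.43  1.15 -0.53] [ 0.93  0.57 -0.33  1.77 -0.99  0.99  0.54]
1.43 0.0 -0.37 (55, -1, [0.6, -0.05, 0.2], 0.8, 1) 1.1 [-0.11  0.67 -1.1   2.03  1.43  1.15 -0.53] [ 1.02  0.74 -0.49  1.53 -0.67  1.2   0.48]
1.53 0.0 -0.36 (55, -1, [0.5, 0.3, 0.35], 0.8, 1) 0.5 [-0.1   0.67 -1.11  2.03  1.43  1.16 -0.53] [ 0.95  0.44 -0.36  1.98 -1.27  0.73  0.57]
1.53 0.0 -0.36 (55, -1, [0.5, 0.3, 0.35], 0.8, 1) 0.8 [-0.1   0.67 -1.11  2.03  1.43  1.16 -0.53] [ 0.93  0.57 -0.33  1.77 -0.99  0.99  0.54]
1.53 0.0 -0.36 (55, -1, [0.5, 0.3, 0.35], 0.8, 1) 1.1 [-0.1   0.67 -1.11  2.03  1.43  1.16 -0.53] [ 1.02  0.74 -0.5   1.53 -0.67  1.2   0.48]
1.62 0.0 -0.36 (55, -1, [0.6, 0.2, 0.3], 0.8, 1) 0.5 [-0.1   0.67 -1.11  2.03  1.43  1.16 -0.53] [ 0.95  0.44 -0.36  1.98 -1.27  0.73  0.57]
1.62 0.0 -0.36 (55, -1, [0.6, 0.2, 0.3], 0.8, 1) 0.8 [-0.1   0.67 -1.11  2.03  1.43  1.16 -0.53] [ 0.93  0.57 -0.33  1.77 -0.99  0.99  0.54]
1.62 0.0 -0.36 (55, -1, [0.6, 0.2, 0.3], 0.8, 1) 1.1 [-0.1   0.67 -1.11  2.03  1.43  1.16 -0.53] [ 1.02  0.74 -0.5   1.53 -0.67  1.2   0.48]
1.48 0.0 -0.36 (55, -1, [0.35, 0.45, 0.3], 0.8, 1) 0.5 [-0.1   0.67 -1.11  2.03  1.43  1.16 -0.53] [ 0.95  0.44 -0.36  1.98 -1.27  0.73  0.57]
```

>>> jog_arm --pt "261 -232 -43 0 0 0 0" --pt "261 -232 -43 0 0 0 0" --pt "261 -232 -43 0 0 0 0" --pt "261 -232 -43 0 0 0 0" --pt "261 -232 -43 0 0 0 0" --pt "261 -232 -43 0 0 0 0" --pt "261 -232 -43 0 0 0 0" --pt "261 -232 -43 0 0 0 0" --pt "261 -232 -43 0 0 0 0" --pt "261 -232 -43 0 0 0 0" --pt "261 -232 -43 0 0 0 0" --pt "261 -232 -43 0 0 0 0"

```text
clock: 15.7
tcp_pos: [0.4354, 0.2637, 0.357]
tcp_rot: [3.122, -0.051, 0.802]
force: [-0.5, -0.2, -0.2]
width: 0.087
grip_force: 0.0
```

```bash
cat > t7.py <<'E'
from t6 import *
if __name__=="__main__":
    print(q0,p0)
    with Pool() as po: r=sum(po.map(job2,[(th,s,None,0,0) for th in(50,55,58,61,64) for s in(1,-1)],1),[])
    for x in sorted(r,key=lambda x:(max(x[0],x[1])>2,x[2]))[:8]: print(*[np.round(v,2) if isinstance(v,(float,np.ndarray)) else v for v in x])
    R=pick(B["psi"],np.radians(55));s=manip.state();Rm=Ro.from_euler("xyz",s["tcp_rot"])
    for fr in(.5,1):
        pt=s["tcp_pos"]+(tcp(B["G"],R,.09,.1)-s["tcp_pos"])*fr;print(row(pt,rot(Rm,R,-1,fr)))
E
OMP_NUM_THREADS=1 python3 t7.py
```

```text
[ 1.358 -0.499 -1.469  1.521 -0.514  1.611 -0.917] [0.436 0.264 0.357]
464.15 999 0.0 (50, 1, None, 0, 0) 0 0
186.92 999 0.0 (55, -1, None, 0, 0) 0 0
473.27 999 0.0 (55, 1, None, 0, 0) 0 0
191.54 999 0.0 (50, -1, None, 0, 0) 0 0
482.92 999 0.0 (58, 1, None, 0, 0) 0 0
494.28 999 0.0 (61, 1, None, 0, 0) 0 0
503.34 999 0.0 (64, 1, None, 0, 0) 0 0
185.78 999 0.0 (61, -1, None, 0, 0) 0 0
[30.9, -43.4, 84.6, -0.3031, -0.1722, -1.0732]
[61.7, -86.8, 169.3, -0.6062, -0.3443, -2.1463]
```

```bash
cat > t8.py <<'E'
from t6 import *
import time
def one(seed):
    g=np.random.default_rng(seed);best=[];t=time.time()
    while time.time()-t<100:
        th=g.choice([55,60,64]);R=pick(B["psi"],np.radians(th));q=q0;pa,Ra=p0,R0;wps=[];w=0
        for i in range(g.integers(1,3)):
            r=g.uniform(.5,.8);az=g.uniform(-.6,.9);pw=np.round([r*np.cos(az),r*np.sin(az),g.uniform(.27,.4)],2)
            e=np.round([g.uniform(0,.6),g.uniform(-3.1,3.1)],1);s=int(g.choice([1,-1]))
            # tilt forward e0 radially-ish: tool z tilted along az
            tz=np.array([np.cos(az)*np.sin(e[0]),np.sin(az)*np.sin(e[0]),-np.cos(e[0])]);y0=np.array([-np.sin(az),np.cos(az),0]);Rw=frame(y0,tz)*Ro.from_euler("z",e[1])
            if (R0.inv()*Rw).magnitude()>2.2 and i==0: continue
            q,ww=seg(q,pa,Ra,pw,Rw,0,4);w=max(w,ww);pa,Ra=pw,Rw;wps.append((pw,Rw.as_euler("xyz").round(2)))
        if not wps or w>40: continue
        s1=int(g.choice([1,-1]));G=B["G"];q,w1=seg(q,pa,Ra,tcp(G,R,.09,.1),R,s1)
        if w1>6: continue
        q,w2=seg(q,tcp(G,R,.09,.1),R,tcp(G,R,.09),R,0,1);qp,w3=seg(q,tcp(G,R,.09),R,tcp(G,R),R,0,1)
        if max(w2,w3)>3: continue
        q,w4=seg(qp,tcp(G,R),R,tcp(G,R,0,.2),R,0,1)
        for f in(.6,.9):
            R2=place(f,np.radians(th));pb=tcp([.6235,-.204,.115],R2,0,.12)
            for s2 in(1,-1):
                qq,w5=seg(q,tcp(G,R,0,.2),R,pb,R2,s2,up=.04);qq,w6=seg(qq,pb,R2,pb-Z*.12,R2,0,1)
                if max(w4,w5,w6)<3: best.append((np.minimum(qp-LO,HI-qp).min(),w,th,wps,s1,f,s2,qp,qq))
    return best
if __name__=="__main__":
    with Pool(4) as po: r=sum(po.map(one,range(4)),[])
    r.sort(key=lambda x:-x[0]+x[1]*.01);print(len(r))
    for x in r[:6]: print(x)
E
OMP_NUM_THREADS=1 python3 t8.py
```

```text
98
(np.float64(0.4527749506549774), np.float64(5.730299746071283e-13), np.int64(64), [(array([ 0.44, -0.28,  0.36]), array([3.09, 0.09, 2.08])), (array([ 0.73, -0.08,  0.3 ]), array([-3.1 ,  0.4 , -3.14]))], 1, 0.6, 1, array([-0.133,  0.567, -0.978,  1.967,  1.145,  0.989, -0.301]), array([ 1.116,  0.583, -0.493,  1.925, -1.27 ,  0.855,  0.739]))
(np.float64(0.4527749506549774), np.float64(5.730299746071283e-13), np.int64(64), [(array([ 0.44, -0.28,  0.36]), array([3.09, 0.09, 2.08])), (array([ 0.73, -0.08,  0.3 ]), array([-3.1 ,  0.4 , -3.14]))], 1, 0.9, 1, array([-0.133,  0.567, -0.978,  1.967,  1.145,  0.989, -0.301]), array([ 1.066,  0.715, -0.457,  1.685, -0.963,  1.105,  0.63 ]))
(np.float64(0.4524568683113137), np.float64(1.631687946612622e-13), np.int64(64), [(array([0.35, 0.36, 0.31]), array([ 3.01, -0.48,  1.07]))], -1, 0.6, 1, array([-0.141,  0.561, -0.967,  1.968,  1.138,  0.983, -0.298]), array([ 1.116,  0.583, -0.493,  1.925, -1.27 ,  0.855,  0.739]))
(np.float64(0.4524568683113137), np.float64(1.631687946612622e-13), np.int64(64), [(array([0.35, 0.36, 0.31]), array([ 3.01, -0.48,  1.07]))], -1, 0.9, 1, array([-0.141,  0.561, -0.967,  1.968,  1.138,  0.983, -0.298]), array([ 1.052,  0.71 , -0.438,  1.685, -0.975,  1.112,  0.637]))
(np.float64(0.4520989374986113), np.float64(1.130995836798443e-10), np.int64(64), [(array([0.4 , 0.35, 0.31]), array([-3.13, -0.3 ,  0.67])), (array([0.41, 0.43, 0.36]), array([ 2.98,  0.37, -2.76]))], 1, 0.6, 1, array([-0.15 ,  0.555, -0.955,  1.968,  1.131,  0.976, -0.295]), array([ 1.116,  0.583, -0.493,  1.925, -1.27 ,  0.855,  0.739]))
(np.float64(0.4520989374986113), np.float64(1.130995836798443e-10), np.int64(64), [(array([0.4 , 0.35, 0.31]), array([-3.13, -0.3 ,  0.67])), (array([0.41, 0.43, 0.36]), array([ 2.98,  0.37, -2.76]))], 1, 0.9, 1, array([-0.15 ,  0.555, -0.955,  1.968,  1.131,  0.976, -0.295]), array([ 1.038,  0.706, -0.419,  1.686, -0.987,  1.118,  0.643]))
```

```bash
cat > rw.py <<'E'
from sim import *
import t4
def w(p,e,sgn=0,fr=1,p1=None):
    s=manip.state();Rm=Ro.from_euler("xyz",s["tcp_rot"]);R=e if isinstance(e,Ro) else Ro.from_euler("xyz",e)
    Rt=R if not sgn else t4.rot(Rm,R,sgn,fr)
    r=row(s["tcp_pos"]+(np.array(p)-s["tcp_pos"])*fr,Rt);
    if sgn: r[3:]=(t4.rot(Ro.identity(),Rm.inv()*R,sgn,1).as_rotvec()*0+np.round(vec(Rm,R,sgn)*fr,3)).tolist()
    return r
def vec(R,Rt,sgn):
    v=(R.inv()*Rt).as_rotvec();a=np.linalg.norm(v);return v*(1-2*np.pi/a) if sgn*v[2]<0 else v
E
python3 -c "
from rw import *
print(w([.35,.36,.31],[3.01,-.48,1.07]))"
```

```text
[7.4, -129.2, 44.9, -0.0391, 0.4452, -0.2278]
```

>>> jog_arm --pt "7 -129 45 -0.04 0.445 -0.23 0" --pt "7 -129 45 -0.04 0.445 -0.23 0" --pt "7 -129 45 -0.04 0.445 -0.23 0" --pt "7 -129 45 -0.04 0.445 -0.23 0" --pt "7 -129 45 -0.04 0.445 -0.23 0" --pt "7 -129 45 -0.04 0.445 -0.23 0" --pt "7 -129 45 -0.04 0.445 -0.23 0"

```text
clock: 16.28
tcp_pos: [0.357, 0.3527, 0.3133]
tcp_rot: [3.031, -0.399, 1.017]
force: [0.1, 0.0, 0.5]
width: 0.0871
grip_force: 0.0
```

```bash
cat > t9.py <<'E'
from t6 import *
import rw
if __name__=="__main__":
    print(q0,p0)
    with Pool() as po: r=sum(po.map(job2,[(th,s,None,0,0) for th in(55,60,64,67) for s in(1,-1)],1),[])
    for x in sorted(r,key=lambda x:(max(x[0],x[1])>2,x[2]))[:8]: print(*[np.round(v,2) if isinstance(v,(float,np.ndarray)) else v for v in x])
    R=pick(B["psi"],np.radians(64))
    for fr in(.25,.5,.75,1): print(rw.w(tcp(B["G"],R,.09,.1),R,-1,fr))
E
OMP_NUM_THREADS=1 python3 t9.py
```

```text
[ 0.447 -0.495 -0.963  1.928 -0.536  1.124 -0.974] [0.357 0.353 0.314]
0.0 0.0 -0.42 (60, -1, None, 0, 0) 0.5 [-0.11  0.62 -1.05  2.    1.28  1.06 -0.41] [ 1.19  0.53 -0.61  1.98 -1.27  0.69  0.67]
0.0 0.0 -0.42 (60, -1, None, 0, 0) 0.8 [-0.11  0.62 -1.05  2.    1.28  1.06 -0.41] [ 0.99  0.61 -0.37  1.77 -1.05  1.02  0.62]
0.0 0.0 -0.42 (60, -1, None, 0, 0) 1.1 [-0.11  0.62 -1.05  2.    1.28  1.06 -0.41] [ 1.07  0.8  -0.55  1.52 -0.69  1.22  0.51]
0.0 0.0 -0.41 (64, -1, None, 0, 0) 0.5 [-0.07  0.62 -1.06  1.96  1.2   1.04 -0.32] [ 1.32  0.62 -0.75  1.99 -1.27  0.67  0.74]
0.0 0.0 -0.41 (64, -1, None, 0, 0) 0.8 [-0.07  0.62 -1.06  1.96  1.2   1.04 -0.32] [ 1.09  0.67 -0.47  1.77 -1.05  1.02  0.65]
0.0 0.0 -0.41 (64, -1, None, 0, 0) 1.1 [-0.07  0.62 -1.06  1.96  1.2   1.04 -0.32] [ 1.17  0.88 -0.68  1.5  -0.64  1.21  0.49]
0.0 0.0 -0.41 (67, -1, None, 0, 0) 0.5 [-0.05  0.62 -1.06  1.94  1.13  1.03 -0.25] [ 1.4   0.69 -0.82  1.99 -1.27  0.66  0.8 ]
0.0 0.0 -0.41 (67, -1, None, 0, 0) 0.8 [-0.05  0.62 -1.06  1.94  1.13  1.03 -0.25] [ 1.19  0.73 -0.58  1.76 -1.01  1.    0.67]
[1.4, 10.2, 34.0, 0.003, -0.108, -0.515]
[2.8, 20.5, 68.0, 0.005, -0.216, -1.03]
[4.3, 30.7, 102.0, 0.008, -0.324, -1.545]
[5.7, 40.9, 136.0, 0.011, -0.432, -2.06]
```

```bash
python3 -c "
from rw import *
R=pick(B['psi'],np.radians(60))
for fr in(.5,1): print(w(tcp(B['G'],R,.09,.1),R,-1,fr))"
```

```text
[1.6, 18.4, 68.5, -0.031, -0.237, -1.033]
[3.1, 36.8, 137.0, -0.061, -0.475, -2.065]
```

>>> jog_arm --pt "0 5 15 0 -0.06 -0.25 0" --pt "1 9 34 -0.015 -0.12 -0.5 0" --pt "1.6 18 68 -0.03 -0.237 -1.03 0" --pt "1.6 18 68 -0.03 -0.237 -1.03 0" --pt "1.6 18 68 -0.03 -0.237 -1.03 0" --pt "1.6 18 68 -0.03 -0.237 -1.03 0" --pt "1.6 18 68 -0.03 -0.237 -1.03 0" --pt "1.6 18 68 -0.03 -0.237 -1.03 0" --pt "2.3 27 100 -0.045 -0.356 -1.55 0" --pt "2.3 27 100 -0.045 -0.356 -1.55 0" --pt "2.3 27 100 -0.045 -0.356 -1.55 0" --pt "2.3 27 100 -0.045 -0.356 -1.55 0" --pt "3 37 137 -0.06 -0.475 -2.065 0" --pt "3 37 137 -0.06 -0.475 -2.065 0" --pt "3 37 137 -0.06 -0.475 -2.065 0" --pt "3 37 137 -0.06 -0.475 -2.065 0" --pt "3 37 137 -0.06 -0.475 -2.065 0" --pt "3 37 137 -0.06 -0.475 -2.065 0" --pt "3 37 137 -0.06 -0.475 -2.065 0"

```text
clock: 17.87
tcp_pos: [0.4298, 0.3699, 0.1925]
tcp_rot: [-3.135, 0.522, 3.016]
force: [-0.1, 0.4, -0.0]
width: 0.0872
grip_force: 0.0
```

```bash
python3 -c "
from rw import *
show()
R=pick(B['psi'],np.radians(60))
for b,u in((.09,.1),(.09,0),(0,0)): print(w(tcp(B['G'],R,b,u),R))"
```

```text
{'clock': 17.867, 'qpos': [0.149, 0.311, -1.377, 1.906, 0.89, 1.202, -0.111], 'tcp_pos': [0.43, 0.37, 0.192], 'tcp_rot': [-3.135, 0.522, 3.016], 'force': [-0.076, 0.444, -0.009], 'width': 0.087, 'grip_force': 0.0}
[0.3, 1.6, -0.5, -0.0034, -0.002, 0.0055]
[50.2, 2.2, 86.2, -0.0034, -0.002, 0.0055]
[50.0, 2.5, 176.2, -0.0034, -0.002, 0.0055]
```

>>> jog_arm --pt "25 2 43 0 0 0 0" --pt "50 2 86 -0.003 0 0.005 0" --pt "50 2 86 -0.003 0 0.005 0" --pt "50 2 86 -0.003 0 0.005 0" --pt "50 2 86 -0.003 0 0.005 0" --pt "50 2 110 -0.003 0 0.005 0" --pt "50 2 135 -0.003 0 0.005 0" --pt "50 2.5 155 -0.003 0 0.005 0" --pt "50 2.5 170 -0.003 0 0.005 0" --pt "50 2.5 175 -0.003 0 0.005 0" --pt "50 2.5 175 -0.003 0 0.005 0" --pt "50 2.5 175 -0.003 0 0.005 0"

```text
clock: 18.87
tcp_pos: [0.4745, 0.3677, 0.0188]
tcp_rot: [3.135, 0.523, 3.0]
force: [0.2, 0.2, 0.5]
width: 0.0873
grip_force: 0.0
```

```bash
python3 -c "
from rw import *
import cv2
show()
R=pick(B['psi'],np.radians(60));print(w(tcp(B['G'],R),R))
b=manip.snapshot('scene')[190:310,340:480,::-1];cv2.imwrite('pics/g2.png',cv2.resize(b,None,fx=4,fy=4,interpolation=2))"
```

```text
{'clock': 18.867, 'qpos': [-0.107, 0.612, -1.056, 1.991, 1.275, 1.064, -0.415], 'tcp_pos': [0.475, 0.368, 0.019], 'tcp_rot': [3.135, 0.523, 3.0], 'force': [0.227, 0.209, 0.501], 'width': 0.087, 'grip_force': 0.0}
[2.2, -2.1, 3.3, 0.0018, -0.001, -0.0081]
```

View pics/g2.png

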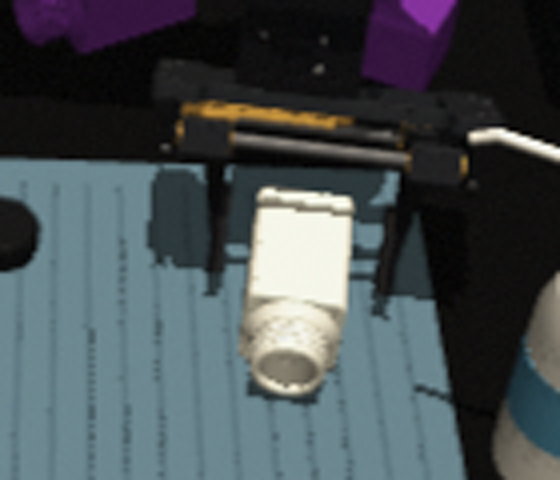

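The fingers straddle bottle B at crop (215,290) and (380,310), with the bottle between at x 250–350. Closing now.

>>> jog_arm --pt "1 -2 2.5 0 0 -0.008 0" --pt "1 -2 2.5 0 0 -0.008 0.3" --pt "1 -2 2.5 0 0 -0.008 0.6" --pt "1 -2 2.5 0 0 -0.008 1" --pt "1 -2 2.5 0 0 -0.008 1" --pt "1 -2 2.5 0 0 -0.008 1" --pt "1 -2 2.5 0 0 -0.008 1" --pt "1 -2 2.5 0 0 -0.008 1" --pt "1 -2 2.5 0 0 -0.008 1"

```text
clock: 19.67
tcp_pos: [0.4742, 0.3651, 0.0145]
tcp_rot: [-3.141, 0.522, 3.012]
force: [0.0, 0.4, -0.0]
width: 0.0541
grip_force: 30.0
```

```bash
cat > t10.py <<'E'
from t4 import *
import rw
if __name__=="__main__":
    show();print("spout",back("top",(209,216),.2));save_rel("b.json",B,.093)
    pa,Ra=p0,R0;pu=pa+Z*.2;q,w=seg(q0,pa,Ra,pu,Ra,0,1);print("lift",q,round(w,1),rw.w(pu,Ra))
    for f in(.6,.8,1.):
        qq=q;pb,R2=place_pose("b.json",f,[.6235,-.204,.15]);print(f)
        for fr in(.25,.5,.75,1): qq,e,a=go(qq,pu+(pb-pu)*fr+Z*.06*(fr<1),rot(Ra,R2,1,fr),14);print("  ",qq,round(e,1),round(a,2))
        qq,e,a=go(qq,pb-Z*.128,R2,14);print("   dn",qq,round(e,1),round(a,2))
        qq,e,a=go(qq,pb-Z*.128-.08*R2.as_matrix()[:,2],R2,14);print("   bk",qq,round(e,1),round(a,2))
E
python3 t10.py
```

```text
{'clock': 19.667, 'qpos': [-0.106, 0.615, -1.051, 1.997, 1.283, 1.059, -0.412], 'tcp_pos': [0.474, 0.365, 0.015], 'tcp_rot': [-3.141, 0.522, 3.012], 'force': [0.032, 0.371, -0.023], 'width': 0.054, 'grip_force': 30.0}
spout [0.559 0.421]
rim in tool [-0.08   0.     0.028] axis [-0.867 -0.     0.499]
lift [ 0.17   0.328 -1.335  1.834  0.891  1.203 -0.015] 0.0 [-98.7, 0.1, -173.3, -0.0, 0.0, -0.0002]
0.6
   [ 0.498 -0.195 -0.907  1.914 -0.15   0.896  0.511] 0.0 0.0
   [ 0.611 -0.148 -0.549  1.969 -0.619  0.921  0.648] 0.0 0.0
   [ 0.772  0.034 -0.352  1.922 -0.922  1.014  0.569] 0.0 0.0
   [ 0.895  0.302 -0.25   1.876 -1.195  1.005  0.414] 0.0 0.0
   dn [ 0.979  0.52  -0.353  1.925 -1.27   0.87   0.681] 0.0 0.0
   bk [ 1.064  0.424 -0.298  1.945 -1.19   1.011  0.633] 0.0 0.0
0.8
   [ 0.538 -0.16  -0.947  1.879 -0.14   0.944  0.551] 0.0 0.0
   [ 0.684 -0.079 -0.623  1.892 -0.568  1.017  0.689] 0.0 0.0
   [ 0.854  0.136 -0.447  1.803 -0.817  1.141  0.591] 0.0 0.0
   [ 0.975  0.424 -0.343  1.721 -1.029  1.157  0.413] 0.0 0.0
   dn [ 0.976  0.612 -0.347  1.772 -1.065  1.029  0.626] 0.0 0.0
   bk [ 1.056  0.548 -0.302  1.755 -1.01   1.168  0.599] 0.0 0.0
1.0
   [ 0.616 -0.128 -1.025  1.843 -0.13   0.99   0.592] 0.0 0.0
   [ 0.781 -0.004 -0.74   1.815 -0.497  1.102  0.713] 0.0 0.0
   [ 0.941  0.248 -0.584  1.681 -0.685  1.25   0.592] 0.0 0.0
   [ 1.043  0.558 -0.469  1.553 -0.847  1.293  0.393] 0.0 0.0
   dn [ 1.031  0.727 -0.453  1.604 -0.834  1.159  0.561] 0.0 0.0
   bk [ 1.104  0.691 -0.42   1.548 -0.8    1.298  0.541] 0.0 0.0
```

>>> jog_arm --pt "-10 0 -17 0 0 0 1" --pt "-25 0 -43 0 0 0 1" --pt "-42 0 -74 0 0 0 1" --pt "-60 0 -105 0 0 0 1" --pt "-78 0 -137 0 0 0 1" --pt "-99 0 -173 0 0 0 1" --pt "-99 0 -173 0 0 0 1" --pt "-99 0 -173 0 0 0 1" --pt "-99 0 -173 0 0 0 1"

```text
clock: 20.42
tcp_pos: [0.4738, 0.3646, 0.2133]
tcp_rot: [-3.14, 0.522, 3.011]
force: [-0.2, -0.9, -1.6]
width: 0.0538
grip_force: 30.0
```

```bash
cat > t11.py <<'E'
from rw import *
import sys
show();pb,R2=place_pose("b.json",.8,[.6235,-.204,.15])
for fr in map(float,sys.argv[2:]):
    s=manip.state();r=w(pb,R2,int(sys.argv[1]),fr);print(fr,r,"up60 in tool:",(Ro.from_euler("xyz",s["tcp_rot"]).inv().apply(Z*60)).round(1))
E
python3 t11.py 1 .5
```

```text
{'clock': 20.417, 'qpos': [0.165, 0.327, -1.33, 1.835, 0.89, 1.201, -0.016], 'tcp_pos': [0.474, 0.365, 0.213], 'tcp_rot': [-3.14, 0.522, 3.011], 'force': [-0.164, -0.879, -1.607], 'width': 0.054, 'grip_force': 30.0}
0.5 [-105.4, -265.9, 49.3, -0.307, 0.418, 1.135] up60 in tool: [-29.9  -0.1 -52. ]
```

>>> jog_arm --pt "-15 0 -26 0 0 0 1" --pt "-33 -35 -50 -0.03 0.04 0.11 1" --pt "-50 -75 -45 -0.06 0.08 0.22 1" --pt "-75 -115 -35 -0.307 0.418 1.135 1" --pt "-95 -155 -25 -0.307 0.418 1.135 1" --pt "-115 -195 -15 -0.307 0.418 1.135 1" --pt "-135 -230 -5 -0.307 0.418 1.135 1" --pt "-135 -266 -3 -0.307 0.418 1.135 1" --pt "-135 -266 -3 -0.307 0.418 1.135 1" --pt "-135 -266 -3 -0.307 0.418 1.135 1" --pt "-135 -266 -3 -0.307 0.418 1.135 1" --pt "-135 -266 -3 -0.307 0.418 1.135 1" --pt "-135 -266 -3 -0.307 0.418 1.135 1"

```text
clock: 21.5
tcp_pos: [0.5534, 0.0852, 0.282]
tcp_rot: [2.628, -0.238, 2.029]
force: [-0.1, 0.7, -2.0]
width: 0.0539
grip_force: 30.0
```

```bash
python3 t11.py 0 1;python3 t11.py 1 .5 1
```

```text
{'clock': 21.5, 'qpos': [0.801, -0.076, -0.728, 1.89, -0.582, 1.022, 0.698], 'tcp_pos': [0.553, 0.085, 0.282], 'tcp_rot': [2.628, -0.238, 2.029], 'force': [-0.116, 0.663, -2.033], 'width': 0.054, 'grip_force': 29.993}
1.0 [-288.7, -34.0, -42.2, -0.3068, 0.4151, 1.1263] up60 in tool: [ 14.2  28.6 -50.8]
{'clock': 21.5, 'qpos': [0.801, -0.076, -0.728, 1.89, -0.582, 1.022, 0.698], 'tcp_pos': [0.553, 0.085, 0.282], 'tcp_rot': [2.628, -0.238, 2.029], 'force': [-0.116, 0.663, -2.033], 'width': 0.054, 'grip_force': 29.993}
0.5 [-144.3, -17.0, -21.1, -0.153, 0.208, 0.563] up60 in tool: [ 14.2  28.6 -50.8]
1.0 [-288.7, -34.0, -42.2, -0.307, 0.415, 1.126] up60 in tool: [ 14.2  28.6 -50.8]
```

>>> jog_arm --pt "-30 12 -35 -0.03 0.04 0.11 1" --pt "-65 12 -60 -0.06 0.08 0.23 1" --pt "-100 12 -72 -0.153 0.208 0.56 1" --pt "-130 12 -72 -0.153 0.208 0.56 1" --pt "-130 12 -72 -0.153 0.208 0.56 1" --pt "-165 5 -75 -0.307 0.415 1.126 1" --pt "-200 0 -80 -0.307 0.415 1.126 1" --pt "-240 -5 -85 -0.307 0.415 1.126 1" --pt "-275 -5 -93 -0.307 0.415 1.126 1" --pt "-275 -5 -93 -0.307 0.415 1.126 1" --pt "-275 -5 -93 -0.307 0.415 1.126 1" --pt "-289 -34 -42 -0.307 0.415 1.126 1" --pt "-289 -34 -42 -0.307 0.415 1.126 1" --pt "-289 -34 -42 -0.307 0.415 1.126 1" --pt "-289 -34 -42 -0.307 0.415 1.126 1"

```text
clock: 22.75
tcp_pos: [0.6366, -0.19, 0.2364]
tcp_rot: [3.128, -1.048, 0.821]
force: [-0.3, -0.5, 0.0]
width: 0.0536
grip_force: 30.0
```

```bash
python3 d.py b.json .8 .6245 -.204 .15 .12 .085 .05 .032; python3 -c "
from h import *
import cv2
r=rimw('b.json')
O=[90,220]
f=lambda X:(proj('scene',X)-O+.5)*4-.5
print('rim c',f(r),'edges',f(r+[0,.02,0]),f(r-[0,.02,0]),'front',f(r+[.02,0,0]),'A',f([.674,-.095,.022]))
for x in([.6209,-.205],[.6263,-.2029]):print('peg seat',f([*x,.022]),'tip c',f([*x,.071]))
cv2.imwrite('pics/p3.png',cv2.resize(manip.snapshot('scene')[220:350,90:240,::-1],None,fx=4,fy=4,interpolation=2))"
```

```text
{'clock': 22.75, 'qpos': [1.053, 0.439, -0.448, 1.71, -0.982, 1.133, 0.391], 'tcp_pos': [0.637, -0.19, 0.236], 'tcp_rot': [3.128, -1.048, 0.821], 'force': [-0.29, -0.483, 0.038], 'width': 0.054, 'grip_force': 30.0}
rim [ 0.62628483 -0.20161045  0.15297116]
0.15 [-4.1, 1.0, -1.2, -0.0051, 0.0012, 0.0106]
0.12 [-30.1, 0.8, 13.8, -0.0051, 0.0012, 0.0106]
0.085 [-60.4, 0.6, 31.3, -0.0051, 0.0012, 0.0106]
0.05 [-90.7, 0.4, 48.8, -0.0051, 0.0012, 0.0106]
0.032 [-106.3, 0.3, 57.8, -0.0051, 0.0012, 0.0106]
rim c [174.79895317 157.5356353 ] edges [215.16146242 158.99028584] [134.52623218 156.08422069] front [160.64469608 188.21384467] A [420.4219115  406.69299035]
peg seat [242.75911913 316.26256716] tip c [217.75495109 257.44857725]
peg seat [243.4515656  324.42815046] tip c [218.37106291 265.66630025]
```

View pics/p3.png

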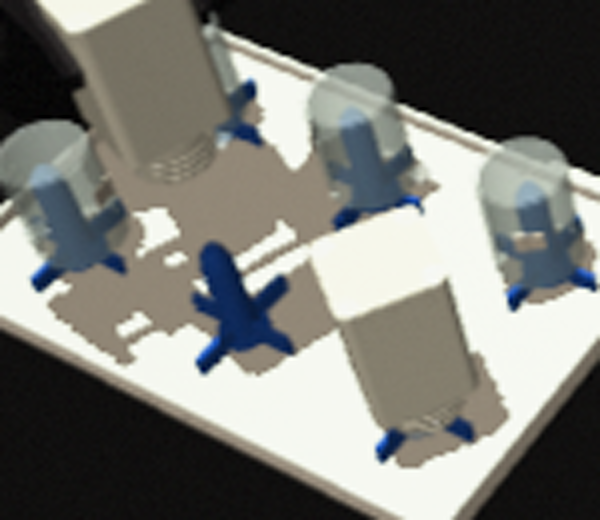

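The scene view shows bottle B inverted over the free peg. Its rim is at about (175,160) in the crop, matching the prediction, and the peg foot is at (245,324). Bottle A remains seated. I'll descend.

>>> jog_arm --pt "-30 1 14 -0.005 0 0.01 1" --pt "-30 1 14 -0.005 0 0.01 1" --pt "-45 0.8 22 -0.005 0 0.01 1" --pt "-60 0.6 31 -0.005 0 0.01 1" --pt "-75 0.6 40 -0.005 0 0.01 1" --pt "-90 0.5 48.5 -0.005 0 0.01 1" --pt "-100 0.5 54 -0.005 0 0.01 1" --pt "-106 0.5 57.5 -0.005 0 0.01 1" --pt "-106 0.5 57.5 -0.005 0 0.01 1" --pt "-106 0.5 57.5 -0.005 0 0.01 1"

```text
clock: 23.63
tcp_pos: [0.6363, -0.195, 0.1175]
tcp_rot: [3.136, -1.049, 0.802]
force: [-0.6, 0.1, 1.0]
width: 0.0538
grip_force: 30.0
```

```bash
python3 d.py b.json .8 .625 -.2035 .032 .026 .023 .02
```

```text
{'clock': 23.633, 'qpos': [1.053, 0.613, -0.443, 1.762, -1.007, 1.005, 0.578], 'tcp_pos': [0.636, -0.195, 0.118], 'tcp_rot': [3.136, -1.049, 0.802], 'force': [-0.618, 0.138, 0.965], 'width': 0.054, 'grip_force': 30.0}
rim [ 0.625595   -0.20624135  0.0341072 ]
0.032 [-1.1, -2.2, 2.4, 0.0037, 0.0002, 0.0008]
0.026 [-6.3, -2.2, 5.4, 0.0037, 0.0002, 0.0008]
0.023 [-8.9, -2.2, 6.9, 0.0037, 0.0002, 0.0008]
0.02 [-11.5, -2.2, 8.4, 0.0037, 0.0002, 0.0008]
```

>>> jog_arm --pt "-3 -1 2 0 0 0 1" --pt "-5 -1 3.5 0 0 0 1" --pt "-7 -1 5 0 0 0 1" --pt "-8 -1 5.6 0 0 0 1" --pt "-9 -1 6.2 0 0 0 1" --pt "-9 -1 6.2 0 0 0 1" --pt "-9 -1 6.2 0 0 0 1"

```text
clock: 24.22
tcp_pos: [0.6358, -0.1936, 0.1055]
tcp_rot: [3.138, -1.048, 0.8]
force: [0.2, -0.0, -1.3]
width: 0.0538
grip_force: 30.0
```

>>> jog_arm --pt "-0.8 0 0.45 0 0 0 1" --pt "-0.8 0 0.45 0 0 0 1" --pt "-0.8 0 0.45 0 0 0 1"

```text
clock: 24.47
tcp_pos: [0.6357, -0.1936, 0.1046]
tcp_rot: [3.138, -1.048, 0.8]
force: [-0.4, 0.5, -1.2]
width: 0.0537
grip_force: 30.0
```

>>> jog_arm --pt "-0.8 0 0.45 0 0 0 1" --pt "-0.8 0 0.45 0 0 0 1" --pt "-0.8 0 0.45 0 0 0 1"

```text
clock: 24.72
tcp_pos: [0.6357, -0.1937, 0.1037]
tcp_rot: [3.138, -1.048, 0.8]
force: [0.3, -0.4, -0.1]
width: 0.054
grip_force: 30.0
```

>>> jog_arm --pt "-0.8 0 0.45 0 0 0 1" --pt "-0.8 0 0.45 0 0 0 1" --pt "-0.8 0 0.45 0 0 0 1"

```text
clock: 24.97
tcp_pos: [0.636, -0.1936, 0.1036]
tcp_rot: [3.137, -1.049, 0.801]
force: [-2.6, -0.1, 4.8]
width: 0.0537
grip_force: 30.0
```

Contact at 5 N. Release, then back off along the tool.

>>> jog_arm --pt "0 0 0 0 0 0 0.7" --pt "0 0 0 0 0 0 0.3" --pt "0 0 0 0 0 0 0" --pt "0 0 0 0 0 0 0" --pt "0 0 0 0 0 0 0" --pt "0 0 -15 0 0 0 0" --pt "0 0 -35 0 0 0 0" --pt "0 0 -60 0 0 0 0" --pt "20 0 -90 0 0 0 0" --pt "60 0 -120 0 0 0 0" --pt "60 0 -120 0 0 0 0" --pt "60 0 -120 0 0 0 0"

```text
clock: 25.97
tcp_pos: [0.5847, -0.2479, 0.2184]
tcp_rot: [3.126, -1.048, 0.81]
force: [0.1, -0.2, -0.2]
width: 0.0875
grip_force: 0.0
```

```bash
python3 -c "
from h import *
import cv2
show()
cv2.imwrite('pics/fin.png',cv2.resize(manip.snapshot('scene')[140:380,20:340,::-1],(800,600),interpolation=2))"
```

```text
{'clock': 25.967, 'qpos': [1.147, 0.461, -0.404, 1.715, -0.955, 1.217, 0.469], 'tcp_pos': [0.585, -0.248, 0.218], 'tcp_rot': [3.126, -1.048, 0.81], 'force': [0.084, -0.202, -0.249], 'width': 0.088, 'grip_force': 0.0}
```

View pics/fin.png

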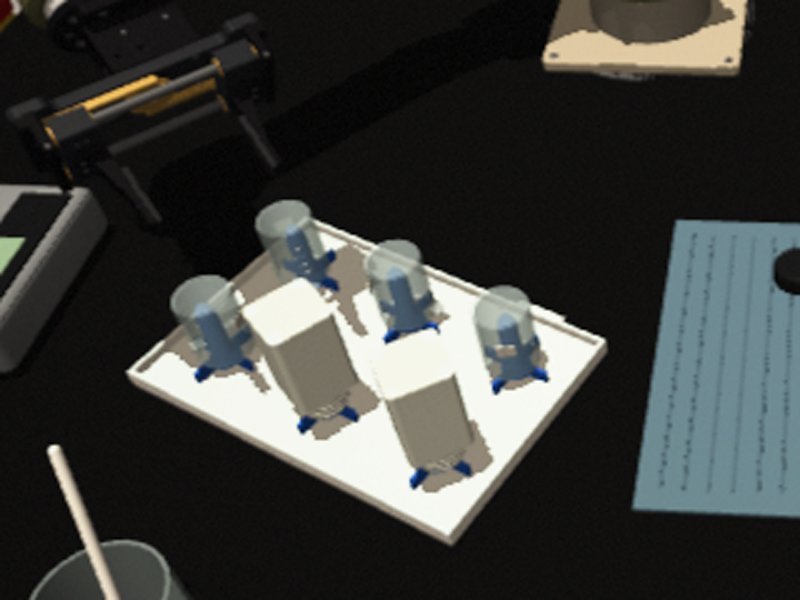

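Both bottles stand upright on their pegs, rims on the ribs at (328,415) and (440,470). The four beakers look untouched and the gripper is clear.

```bash
python3 -c "
from bench import manip
print(manip.close_job())"
```

```text
the job is handed in; nothing more can be done
None
```

Both sample bottles now hang upside down on the two empty pegs, rims resting on the ribs. They were set down gently, the four beakers look undisturbed, the gripper is clear, and the job was handed in at about 26 s.

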